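Square up a mould base plate about a peg and lock it with a T-bolt

ROBOT

A 6-joint arm with a two-finger parallel gripper is mounted at the origin on a cart in front of the work surface, level with it; the furniture and walls round the work are solid. World frame = base frame: x ahead of the robot, y to its left, z up, the work surface at z = 0. Lengths are in m, angles in rad, forces in N, time in s.
With the tool pointing down it reaches from about 0.375 to 0.925 m from the base axis. Payload 5.7 kg.
Tool frame: the origin (TCP) lies on the centre line of the jaws, within the pads' length; the fingertips stand 19 mm ahead of it and the grasp point (between the pads) is the TCP; y points along the fingers, z is the direction in which the jaws open and shut, and the axes are right-handed (so a half turn about y gives the same grasp; the last joint's range is limited). The gripper opens to 85 mm and grips with 20 to 120 N. Pads are 22 mm wide; open, the fingers measure 114 mm over their backs; the gripper's body (76 mm by 85 mm) begins 54 mm behind the grasp point. The pads swing forward as they close: fully open they stand 13 mm farther back than shut.
Start: joints at [-1.46, 0.359, 1.51, -0, 1.272, -0.115], TCP at [0.134, -0.585, 0.25] pointing down, gripper open.
Joint ranges: [-2.97, 2.97], [-1.01, 2.36], [0.21, 2.38], [-0.96, 4.11], [0.2, 2.71], [-2.98, 2.98]. Speed limits (rad/s): [2.39, 2.39, 3.14, 3.14, 3.14, 3.14].

INTERFACE

Orientations are given as a unit quaternion [x, y, z, w].
In Python, from cell import ctrl gives the robot as it stands. The module is installed in compiled form; this text tells all that it offers.
- The arm moves only by the tool apply_moves, never from a script. Its argument "plan" is a list of rows, each an object of numbers: "x", "y", "z": the shift along the tool's x, y, z in mm; "ax", "ay", "az": the turn, a rotation vector about the tool's x, y, z in rad. A call has 1 to 8 rows; each row is the pose to reach, as a shift and turn from the pose measured when the call began, along the tool's axes at that moment; what a row does not reach only later rows make up. A row lasts 1/12 s, in which the tool goes at most 41.7 mm and 7.16 degrees, less where a joint would pass 70% of its speed; a pose out of reach is approached as far as the arm can. A call with a gripper value outside its range is refused whole. "claw" is the finger opening in mm, from 0 to 85.4, set as the call begins (left out, the last holds). The fingers move at their own pace and stop on an object; "grip_force" is the grip in N (left out, the last holds). Time passes only in rows, so rows that repeat a pose let the fingers close. It gives the time, the measured TCP pose, the force and the opening at its end, in the units of the state.
- ctrl.state(): the state, without advancing time (a new reading comes with each control period).
- ctrl.camera(name): name is "scene" or "side" or "wrist"; returns (picture, depth): 400x640x3 uint8, red, green, blue; 400x640 float32, m along the optical axis (not along the pixel's ray), 0 where there is no reading.
- ctrl.camera_model(name): a dict with "intrinsics" (3x3 intrinsics, pixels), "cam_to_world" (4x4, takes a point from camera to world coordinates). Camera axes: x right, y up, looking along -z (the intrinsics and any distortion apply to the point x, -y, -z); pixel columns grow to the right and rows downward; lengths in m; the calibration is good to about 2 mm. The wrist camera is an equidistant fisheye: a pixel r from the principal point sees the ray r / f radians off the axis. A picture is of the moment at which its call begins: read the wrist's pose just before it. camera_model takes no time and is no camera call; for the wrist camera it gives the pose at the moment of the call.
- ctrl.close_job(): hands the job in, once; it reports no verdict.
The state is a dict: "time": time; "q": joint angles; "joint_velocities": joint speeds; "tau": joint torques, N m; "tcp_pos": TCP position; "orientation": TCP orientation; "wrist_force": force on the tool from outside, world axes, zero at the start; "ft_torque": the same for the moment, N m; "opening": opening from 0.0 (shut) to 1.0 (fully open).
Only numpy, scipy, OpenCV 4.12 (cv2) and the standard library are available. Lean on these libraries where they do the work, as an engineer would, in place of code of your own. Each camera call takes 0.05 s, during which the arm holds its last target.

TASK

The aluminium base plate lies askew on the clamping fixture. Push it until the bottom of the open slot in its corner bears on the upright peg, and turn it about the peg by pushing the opposite corner until its long edge lies flush against the stop block; feel it press lightly against the stop for a moment, but never ram it. Then lift the T-bolt out of the wooden stand, drop it through the plate into the fixture's slot until its collar rests on the plate, twist it a quarter turn to lock and let go, with the plate still square against peg and stop; leave the other things on the bench where they are.

Things in the scene. Friction and masses are not known exactly. Their poses are not given: they have to be found in the camera images.
- fixture: Fixed steel clamping fixture, flat block 200 x 180 mm, deck top 24 mm above the bench. Origin on the bench under the centre of its deck slot; x along the deck slot (roughly away from the robot), y left, z up. Deck from x -105 to +95, y -75 to +105 mm. It stands left or right of the robot's middle, the bolt stand on the other side.
- deck_slot (a point): Centre of the straight-through slot in the deck, at deck height (fixture x 0, y 0, z 24 mm). The slot is 46 mm long along the fixture's x, 16 mm wide, through 8 mm of deck, with an open cavity 68 x 68 mm and 16 mm deep below in which a T-head can turn.
- peg_axis (a point): Axis of the fixed steel peg, 7 mm above the deck. The peg is 16 mm in diameter and stands 26 mm above the deck, at fixture x -58, y -28 mm (near right).
- stop_face (a point): Centre of the working face (it looks to fixture +y) of the fixed steel stop block, 7 mm above the deck, at fixture x +60, y -55 mm (far right). Block 44 mm long along x, 18 mm thick, 24 mm high above the deck.
- plate: Loose aluminium plate, 160 x 110 x 14 mm, 0.38 to 0.77 kg, flat on the deck; sliding it takes 2 to 7 N. Origin on its underside, where the peg's axis lies when the peg touches the bottom of the corner slot. x along the long side, z up; from x -22 to +138, y -27 to +83 mm. Home: origin on the peg's axis, x and y parallel to the fixture's; the edge y = -27 then touches the stop face.
- plate_corner (a point): Corner of the plate opposite the corner slot (plate x +138, y +83 mm), half-way up its thickness. The short side x = +138 can be pushed toward the peg, and the long side y = +83 near this corner to turn the plate clockwise to the stop.
- stand: Fixed wooden stand of the bolt, 100 x 70 x 38 mm, with a slot 48 x 22 mm (long along its x) through it. Origin under its centre, on the bench.
- bolt_handle (a point): Centre of the flat handle of the loose steel T-bolt (0.2 kg, 74 mm tall), hanging upright in the stand by its collar. Handle 60 mm (x) x 14 mm (y) x 36 mm high, gripped from above across its 14 mm. Collar below it 44 mm wide, 6 mm thick, underside 24 mm below this point. In the stand, and also seated in the fixture with the collar on the plate, this point is 62 mm above the bench.
- core_slice: Bystander: round slice of concrete core, 47 mm wide, 31 mm high; origin under its centre.
- mortar_cube_b: Bystander: another grey mortar cube, 50 mm; origin under its centre.
- mortar_cube: Bystander: grey mortar cube, 50 mm; origin under its centre.
- stop: The stop block itself (see stop_face); origin on the deck, below the middle of its working face.
- bolt: The T-bolt as a whole; origin under the middle of its T-head, 56 mm below point bolt_handle, same axes.
- slot_mouth (a point): Middle of the mouth of the plate's open corner slot (plate x -22, y 0), 7 mm up. The slot runs along plate +x: 30 mm wide at the mouth, narrowing to 18 mm at x -1, flat bottom at x +8. At the start the plate is turned 0.35 to 0.55 rad counter-clockwise (from above) from home, and the peg stands in the mouth, 9 to 14 mm short of bearing on the bottom.
- plate_window (a point): Centre, on the plate's top face, of its through window for the bolt (plate x +58, y +28): 52 mm along plate x, 20 mm along y. With the plate home it lies right over the deck slot, its top 38 mm above the bench.
- bolt_head (a point): Middle of the underside of the bolt's T-head, 56 mm below the handle's centre, same axes. Head 40 mm (x, the same way as the handle) x 11 mm (y) x 8 mm, on a shank 10 mm in diameter. With the collar on the plate the head hangs 2 mm below the deck's underside, free to turn; stuck on the deck, not in the slot, this point is 24 mm above the bench.
Mind the look-alikes: they are no part of the job. Leave any orange or turquoise look-alike of the bolt alone.

How it is judged:
On the way, in this order (a step that is already met when the one before it is completed fails the run):
1. the corner slot bears on the peg and the plate's long edge is pressed against the stop (more than 1.5 N) (horizontal distance between plate and peg_axis below 0.004 m and angle between the x axis of plate and the x axis of fixture, either way round below 0.04 rad and y of stop_face in the frame of plate above -0.03 m and contact force between plate and stop above 1.5 N), for 0.1 s.
2. the T-bolt is down in the deck slot with its collar on the plate, head along the slot (z of bolt_handle in the frame of fixture below 0.066 m and horizontal distance between bolt_handle and deck_slot below 0.01 m and angle between the x axis of bolt_handle and the x axis of fixture, either way round below 0.5 rad), for 0.1 s.
At the end, for the whole second after the job is handed in: Plate flat, slot seat within 4 mm of the peg axis, long edge within 3 mm of the stop face and within 0.04 rad of the fixture's x; T-bolt upright in the deck slot, within 10 mm of its centre, collar on the plate, head at least 1.13 rad (65 degrees) across the slot; all at rest (horizontal distance between plate and peg_axis below 0.004 m and angle between the x axis of plate and the x axis of fixture, either way round below 0.04 rad and y of stop_face in the frame of plate above -0.03 m and z of bolt_handle in the frame of fixture below 0.066 m and horizontal distance between bolt_handle and deck_slot below 0.01 m and angle between the x axis of bolt_handle and the x axis of fixture, either way round above 1.13 rad and angle between bolt_handle's own z axis and vertical below 0.12 rad and angle between plate's own z axis and vertical below 0.05 rad and linear speed of each of plate, bolt below 0.01 m/s); the robot touches nothing.
It fails at once if the plate is rammed against the stop (more than 45 N) (contact force between plate and stop above 45 N).
It fails at once if a bystander is moved by more than 30 mm (distance of any of core_slice, mortar_cube_b, mortar_cube from where it was at the start of the episode above 0.03 m).
It also fails if it takes over 72 s, if anything falls off the work surface, if the arm or the gripper's body presses on something with over 40 N, if the wrist force passes 120 N, or if a joint passes its speed limit or range.

## Working session

There is one attempt and no reset: what is moved stays moved. The work goes in short steps, Python scripts to look and compute and a tool call to move; the robot and the scene stay as the last step left them, time stands still between calls to the robot, and variables do not carry over. Pictures are saved under pics/ and viewed, and the job is handed in when it is done.

Besides the shell and the picture viewer there is one more tool, called after "Call:" as name([rows], argument=value, ...), one row to a line, values as JSON. apply_moves: Moves the arm, as the interface text tells. Its arguments: {"type":"object","properties":{"plan":{"type":"array","items":{"type":"object","properties":{"x":{"type":"number"},"y":{"type":"number"},"z":{"type":"number"},"ax":{"type":"number"},"ay":{"type":"number"},"az":{"type":"number"}}}},"claw":{"type":"number"},"grip_force":{"type":"number"}},"required":["plan"]}

```bash
mkdir -p pics; cat > h.py <<'E'
import numpy as np, cv2
from cell import ctrl
from scipy.spatial.transform import Rotation as R
def snap(name,fn):
    m=ctrl.camera_model(name); p,d=ctrl.camera(name)
    np.savez(fn,p=p,d=d,K=m['intrinsics'],T=m['cam_to_world']); cv2.imwrite(f'pics/{fn}.png',p[...,::-1]); return p,d,m
E
python3 - <<'E'
from h import *
np.set_printoptions(precision=4,suppress=True)
print(ctrl.state())
for n in ['scene','side','wrist']:
    p,d,m=snap(n,n+'0'); print(n,m)
E
```

```text
{'time': 0.0, 'q': array([-1.4601,  0.3595,  1.5114, -0.    ,  1.2724, -0.1151]), 'joint_velocities': array([ 0.0018, -0.001 ,  0.0007,  0.0009, -0.0004, -0.002 ]), 'tau': array([ -0.0012, -52.7628, -27.8623,  -0.0006,   0.013 ,  -0.    ]), 'tcp_pos': array([ 0.1342, -0.5842,  0.2495]), 'orientation': array([-0.0797,  0.7032, -0.702 ,  0.0796]), 'wrist_force': array([-0.1435, -0.6239,  0.0943]), 'ft_torque': array([-0.0002,  0.0424,  0.0081]), 'opening': 1.0012570954644735}
scene {'intrinsics': array([[504.1566,   0.    , 318.6192],
       [  0.    , 504.1566, 196.3264],
       [  0.    ,   0.    ,   1.    ]]), 'cam_to_world': array([[ 0.8648,  0.3106, -0.3945, -0.0114],
       [-0.5017,  0.5636, -0.6562, -0.9878],
       [ 0.0185,  0.7654,  0.6433,  0.9212],
       [ 0.    ,  0.    ,  0.    ,  1.    ]])}
side {'intrinsics': array([[420.401 ,   0.    , 307.8396],
       [  0.    , 420.401 , 198.6284],
       [  0.    ,   0.    ,   1.    ]]), 'cam_to_world': array([[ 0.8922,  0.1435, -0.4283,  0.0495],
       [-0.4511,  0.3316, -0.8286, -1.0457],
       [ 0.0231,  0.9324,  0.3606,  0.4762],
       [ 0.    ,  0.    ,  0.    ,  1.    ]])}
wrist {'intrinsics': array([[309.7069,   0.    , 321.4511],
       [  0.    , 309.7069, 203.4679],
       [  0.    ,   0.    ,   1.    ]]), 'cam_to_world': array([[ 0.2238,  0.9238,  0.3108,  0.2145],
       [-0.9746,  0.2123,  0.0709, -0.5655],
       [-0.0004, -0.3188,  0.9478,  0.3735],
       [ 0.    ,  0.    ,  0.    ,  1.    ]])}
```

View pics/scene0.png

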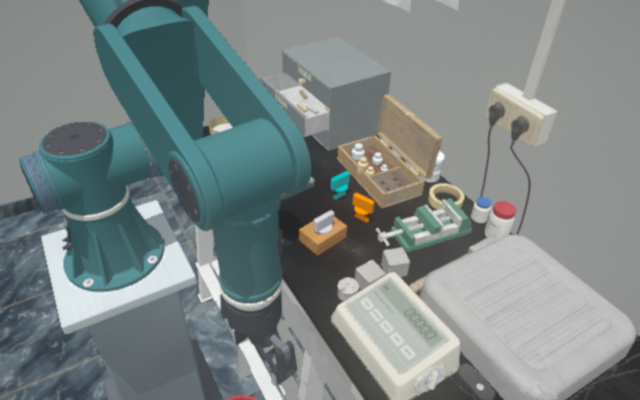

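View pics/side0.png

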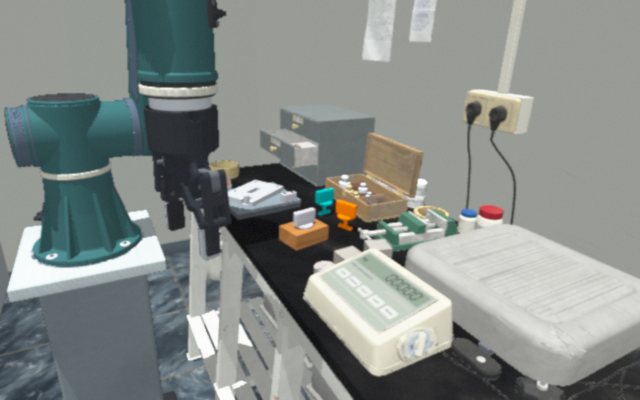

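View pics/wrist0.png

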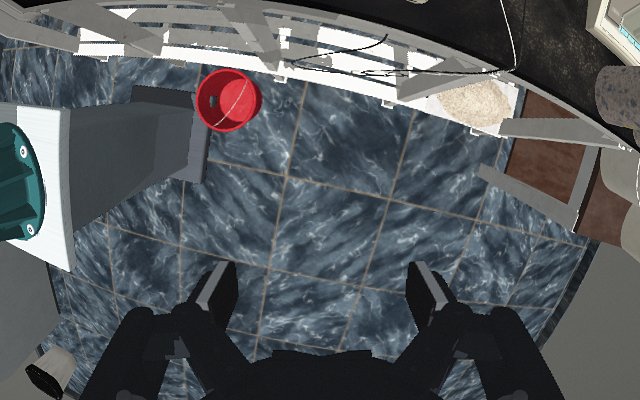

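The scene view shows the grey T-bolt in the wooden stand at about (323,225), with turquoise (340,183) and orange (362,206) look-alikes behind it. The side view shows the fixture and plate at about (262,195). The bystanders are at about (347,288), (370,275) and (395,262) in the scene view.

```bash
cat >> h.py <<'E'
def unproj(f,u,v,z=None):
    D=np.load(f+'.npz'); K,T=D['K'],D['T']
    if f.startswith('wrist'):
        a=np.array([u-K[0,2],v-K[1,2]]); r=np.hypot(*a); th=r/K[0,0]
        ray=np.array([a[0]/r*np.sin(th),-a[1]/r*np.sin(th),-np.cos(th)])
    else: ray=np.array([(u-K[0,2])/K[0,0],-(v-K[1,2])/K[1,1],-1.])
    if z is None:
        d=D['d'][int(round(v)),int(round(u))]; s=d/(-ray[2])
        return T[:3,:3]@(ray*s)+T[:3,3]
    w=T[:3,:3]@ray; o=T[:3,3]; return o+w*(z-o[2])/w[2]
def tgt(pos,yaw,n=None):
    """tool pointing down; yaw = world angle of tool z (jaw) axis. prints rows"""
    s=ctrl.state(); Rc=R.from_quat(s['orientation']); 
    best=None
    for y in (yaw,yaw+np.pi):
        zt=np.array([np.cos(y),np.sin(y),0]); yt=np.array([0,0,-1.]); xt=np.cross(yt,zt)
        Rt=R.from_matrix(np.c_[xt,yt,zt]); rv=(Rc.inv()*Rt).as_rotvec()
        if best is None or np.linalg.norm(rv)<np.linalg.norm(best): best=rv
    sh=Rc.inv().apply(np.array(pos)-s['tcp_pos'])*1000
    print('shift mm',sh.round(1),'rot',best.round(4),'rows>=',np.linalg.norm(sh)/41.7,np.degrees(np.linalg.norm(best))/7.16)
E
python3 - <<'E'
from h import *
np.set_printoptions(precision=4,suppress=True)
for f,n,u,v in [('side0','plate',258,190),('side0','deck',275,208),('side0','deck',300,203),('scene0','bolt',323,222),('scene0','core',347,286),('scene0','cube',370,270),('scene0','cubeb',395,258),('scene0','turq',340,183),('scene0','or',362,203),('scene0','box',390,185),('scene0','cabinet',330,55),('side0','vise',365,245), ('side0','cab',280,150),('side0','cup',222,168)]:
    print(n,unproj(f,u,v))
s=ctrl.state(); M=R.from_quat(s['orientation']).as_matrix(); print(M)
E
```

```text
plate [0.4624 0.0821 0.0395]
deck [ 0.4807 -0.0067  0.0114]
deck [ 0.5769  0.026  -0.0004]
bolt [ 0.4726 -0.2068  0.0663]
core [ 0.4313 -0.3855  0.0329]
cube [ 0.4952 -0.3821  0.0484]
cubeb [ 0.5659 -0.3823  0.0518]
turq [ 0.5995 -0.0843  0.056 ]
or [ 0.6049 -0.1848  0.0569]
box [ 0.7426 -0.1274  0.0239]
cabinet [0.8054 0.321  0.223 ]
vise [ 0.551  -0.3592  0.0437]
cab [0.6012 0.2366 0.1127]
cup [0.4241 0.3338 0.0421]
[[-0.9746 -0.0001  0.2239]
 [-0.2239  0.0014 -0.9746]
 [-0.0002 -1.     -0.0014]]
```

```bash
python3 - <<'E'
import cv2
a=cv2.imread('pics/side0.png')[140:260,190:350]; b=cv2.resize(a,None,fx=5,fy=5,interpolation=cv2.INTER_CUBIC); cv2.imwrite('pics/c1.png',b)
E
```

```text
(no output)
```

View pics/c1.png

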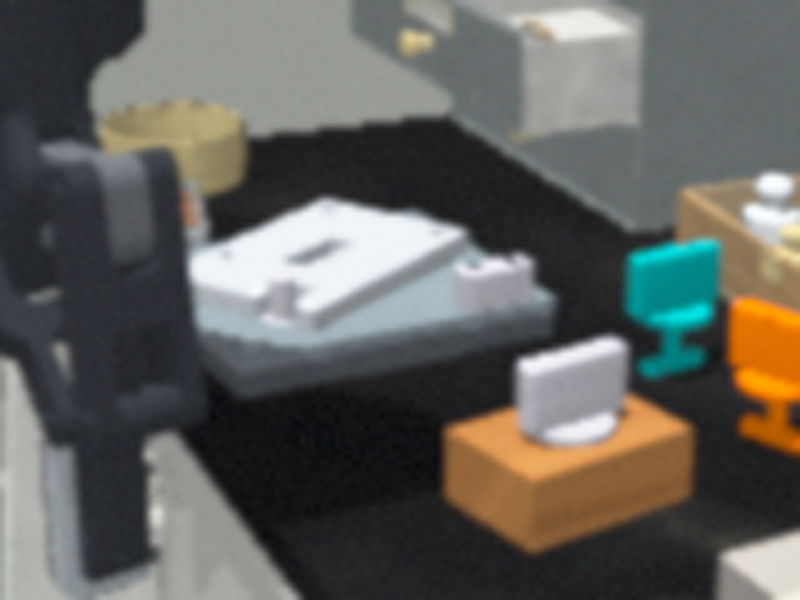

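```bash
python3 - <<'E'
from h import *
tgt([0.38,-0.20,0.27],-np.pi/2)
E
```

```text
shift mm [-325.5  -19.8 -319.5] rot [ 0.0015  0.2258 -0.    ] rows>= 10.948873787582297 1.8069268145252146
```

Call:
apply_moves([
  {"x": -325, "y": -20, "z": -320, "ay": 0.226},
  {"x": -325, "y": -20, "z": -320, "ay": 0.226},
  {"x": -325, "y": -20, "z": -320, "ay": 0.226},
  {"x": -325, "y": -20, "z": -320, "ay": 0.226},
  {"x": -325, "y": -20, "z": -320, "ay": 0.226},
  {"x": -325, "y": -20, "z": -320, "ay": 0.226},
  {"x": -325, "y": -20, "z": -320, "ay": 0.226},
  {"x": -325, "y": -20, "z": -320, "ay": 0.226},
])

```text
invalid input
```

```bash
python3 - <<'E'
from h import *
print(ctrl.state()['time'])
tgt([0.38,-0.20,0.27],-np.pi/2)
tgt([0.38,-0.08,0.27],-np.pi/2)
tgt([0.36,0.08,0.27],-np.pi/2)
E
```

```text
0.15
shift mm [-325.5  -19.8 -319.5] rot [ 0.0015  0.2258 -0.    ] rows>= 10.948873787582297 1.8069268145252146
shift mm [-352.4  -19.7 -436.5] rot [ 0.0015  0.2258 -0.    ] rows>= 13.460883691367144 1.8069268145252146
shift mm [-368.7  -19.4 -596.9] rot [ 0.0015  0.2258 -0.    ] rows>= 16.831322215187623 1.8069268145252146
```

Call:
apply_moves([
  {"x": -160, "y": -20, "z": -160, "ax": 0, "ay": 0.2, "az": 0},
  {"x": -160, "y": -20, "z": -160, "ax": 0, "ay": 0.2, "az": 0},
  {"x": -160, "y": -20, "z": -160, "ax": 0, "ay": 0.2, "az": 0},
  {"x": -160, "y": -20, "z": -160, "ax": 0, "ay": 0.2, "az": 0},
  {"x": -160, "y": -20, "z": -160, "ax": 0, "ay": 0.2, "az": 0},
  {"x": -160, "y": -20, "z": -160, "ax": 0, "ay": 0.2, "az": 0},
])

```text
time: 0.65
tcp_pos: [0.2556, -0.3879, 0.2698]
orientation: [-0.009, 0.709, -0.706, 0.01]
wrist_force: [-0.2, 0.2, -0.0]
opening: 1.001
```

```bash
python3 - <<'E'
from h import *
tgt([0.38,-0.20,0.27],-np.pi/2)
E
```

```text
shift mm [-129.4    0.7 -184.5] rot [ 0.0044  0.027  -0.0003] rows>= 5.4051252777124965 0.21914346939386087
```

Call:
apply_moves([
  {"x": -130, "y": 0, "z": -185, "ax": 0.004, "ay": 0.027, "az": 0},
  {"x": -130, "y": 0, "z": -185, "ax": 0.004, "ay": 0.027, "az": 0},
  {"x": -130, "y": 0, "z": -185, "ax": 0.004, "ay": 0.027, "az": 0},
  {"x": -130, "y": 0, "z": -185, "ax": 0.004, "ay": 0.027, "az": 0},
  {"x": -130, "y": 0, "z": -185, "ax": 0.004, "ay": 0.027, "az": 0},
  {"x": -130, "y": 0, "z": -185, "ax": 0.004, "ay": 0.027, "az": 0},
  {"x": -130, "y": 0, "z": -185, "ax": 0.004, "ay": 0.027, "az": 0},
])

```text
time: 1.23
tcp_pos: [0.3819, -0.1958, 0.2706]
orientation: [-0.001, 0.708, -0.706, 0.002]
wrist_force: [-0.3, 0.4, -0.3]
opening: 1.004
```

```bash
python3 - <<'E'
from h import *
s=ctrl.state();print(s['tcp_pos'],abs(s['joint_velocities']).max())
snap('wrist','wrist1')
tgt([0.37,0.06,0.27],-np.pi/2)
E
```

```text
[ 0.3819373  -0.19576765  0.27057584] 0.08504804433358037
shift mm [  10.     0.8 -257.6] rot [ 0.0008  0.0044 -0.0002] rows>= 6.183071664459183 0.035437710559576875
```

View pics/wrist1.png

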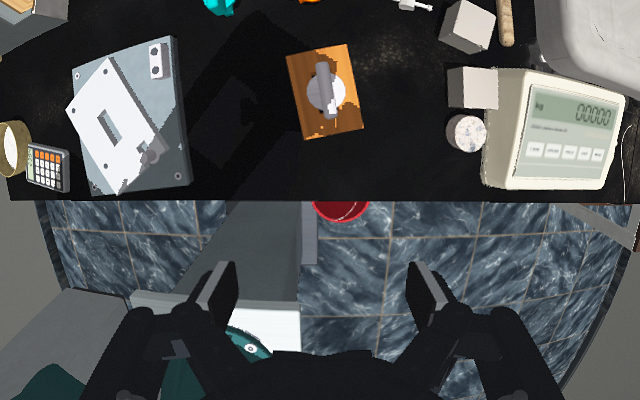

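Call:
apply_moves([
  {"x": -40, "y": 30, "z": -260, "ax": 0, "ay": 0.004, "az": 0},
  {"x": -40, "y": 30, "z": -260, "ax": 0, "ay": 0.004, "az": 0},
  {"x": -40, "y": 30, "z": -260, "ax": 0, "ay": 0.004, "az": 0},
  {"x": -40, "y": 30, "z": -260, "ax": 0, "ay": 0.004, "az": 0},
  {"x": -40, "y": 30, "z": -260, "ax": 0, "ay": 0.004, "az": 0},
  {"x": -40, "y": 30, "z": -260, "ax": 0, "ay": 0.004, "az": 0},
  {"x": -40, "y": 30, "z": -260, "ax": 0, "ay": 0.004, "az": 0},
  {"x": -40, "y": 30, "z": -260, "ax": 0, "ay": 0.004, "az": 0},
])

```text
time: 1.95
tcp_pos: [0.4201, 0.0646, 0.2403]
orientation: [-0.001, 0.708, -0.707, 0.001]
wrist_force: [0.1, -1.5, 0.2]
opening: 0.999
```

```bash
python3 - <<'E'
from h import *
s=ctrl.state();print(s['tcp_pos'],abs(s['joint_velocities']).max())
snap('wrist','wrist2')
E
```

```text
[0.42007828 0.06463627 0.24027906] 0.07010915064768378
```

View pics/wrist2.png

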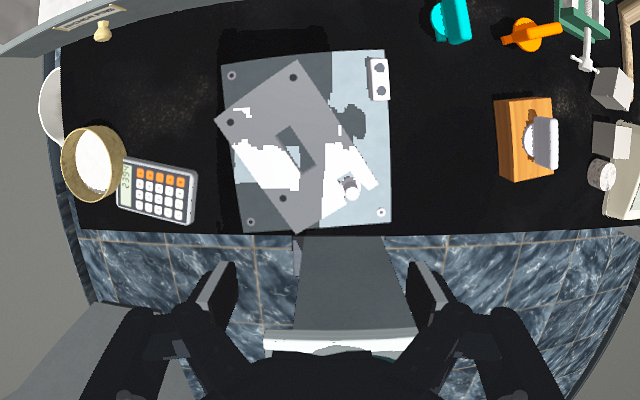

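```bash
python3 - <<'E'
import cv2
a=cv2.imread('pics/wrist2.png')[40:240,205:405]; cv2.imwrite('pics/c2.png',cv2.resize(a,None,fx=3,fy=3,interpolation=cv2.INTER_CUBIC))
a=cv2.imread('pics/wrist1.png')[25:200,50:250]; cv2.imwrite('pics/c3.png',cv2.resize(a,None,fx=3,fy=3,interpolation=cv2.INTER_CUBIC))
a=cv2.imread('pics/wrist1.png')[30:150,270:380]; b=cv2.resize(a,None,fx=4,fy=4,interpolation=cv2.INTER_CUBIC)
cv2.imwrite('pics/c4.png',b)
E
```

```text
(no output)
```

View pics/c2.png

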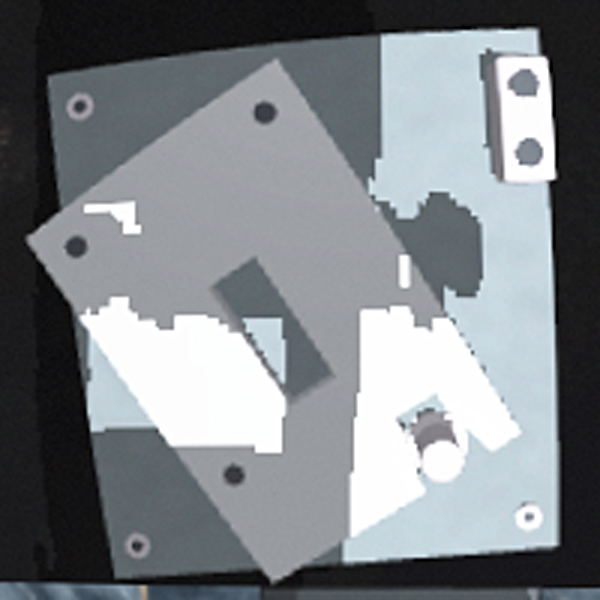

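View pics/c3.png

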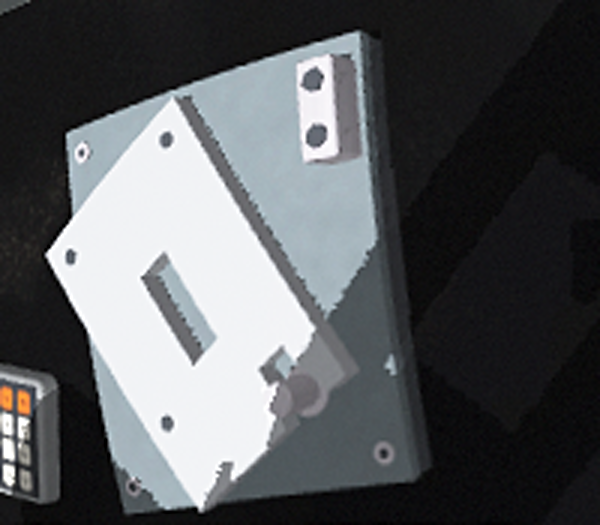

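View pics/c4.png

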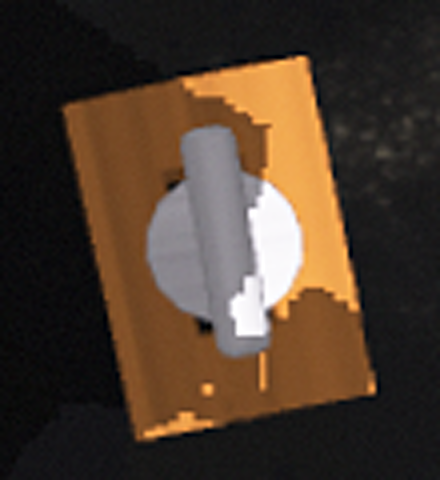

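The crops show: deck corners in c2 at (50,75), (538,28), (560,547) and (116,578); the plate counter-clockwise with the peg (443,460) in its slot; the stop at (525,120). In c4 the grey bolt handle runs from (207,130) to (242,352). I'll fit these and triangulate.

```bash
cat >> h.py <<'E'
def fit2(loc,w):
    loc=np.array(loc,float)[:,:2];w=np.array(w)[:,:2];a=loc-loc.mean(0);b=w-w.mean(0)
    th=np.arctan2((a[:,0]*b[:,1]-a[:,1]*b[:,0]).sum(),(a*b).sum()); c,s=np.cos(th),np.sin(th);M=np.array([[c,-s],[s,c]])
    t=w.mean(0)-M@loc.mean(0); return th,t,(w-(loc@M.T+t))*1000
def ray(f,u,v):
    p=unproj(f,u,v,0.0);o=np.load(f+'.npz')['T'][:3,3];d=p-o;return o,d/np.linalg.norm(d)
def tri(f1,a,f2,b):
    o1,d1=ray(f1,*a);o2,d2=ray(f2,*b)
    A=np.c_[d1,-d2];x=np.linalg.lstsq(A,o2-o1,rcond=None)[0];p,q=o1+d1*x[0],o2+d2*x[1];return (p+q)/2,np.linalg.norm(p-q)*1000
E
cat > m1.py <<'E'
from h import *
np.set_printoptions(precision=4,suppress=True)
c2=lambda c:(205+c[0]/3-1/3,40+c[1]/3-1/3); c3=lambda c:(50+c[0]/3-1/3,25+c[1]/3-1/3)
Lf=np.array([[95,105],[95,-75],[-105,-75],[-105,105]])/1e3
F2=[(50,75),(538,28),(560,547),(116,578)];F3=[(66,132),(362,32),(415,480),(125,513)]
Lp=np.array([[138,-27],[138,83],[-22,83],[-22,-27]])/1e3
P2=[(276,59),(27,238),(275,582),(520,435)];P3=[(176,97),(45,255),(204,512),(357,372)]
for n,L,A,B,z in [('fix',Lf,F2,F3,.024),('plate',Lp,P2,P3,.038)]:
    for f,c,X in [('wrist2',c2,A),('wrist1',c3,B)]:
        w=[unproj(f,*c(x),z) for x in X]; th,t,r=fit2(L,w); print(n,f,'th',th,'t',t,'\n',r.round(1).tolist())
    for a,b in zip(A,B): print('  tri',*tri('wrist2',c2(a),'wrist1',c3(b)))
print('peg',unproj('wrist2',*c2((443,461)),.050))
for x in [(497,57),(549,57),(554,180),(503,184)]: print('stop',unproj('wrist2',*c2(x),.048))
# bolt
c4=lambda c:(270+c[0]/4-1/3,30+c[1]/4-1/3)
for x in [(207,130),(242,352)]: print('bolt z.080',unproj('wrist1',*c4(x),.080))
S=[(63,104),(306,57),(375,392),(137,438)]; Ls=np.array([[50,35],[50,-35],[-50,-35],[-50,35]])/1e3
th,t,r=fit2(Ls,[unproj('wrist1',*c4(x),.038) for x in S]);print('stand',th,t,r.round(1).tolist())
E
python3 m1.py
```

```text
fix wrist2 th 0.08193555849326617 t [0.4635 0.0643] 
 [[0.1, -0.4], [0.4, 0.4], [-0.4, -0.3], [-0.1, 0.3]]
fix wrist1 th 0.08005449857294505 t [0.4636 0.0644] 
 [[-0.1, 0.7], [-0.8, -0.3], [0.4, -0.3], [0.5, -0.1]]
  tri [0.5495 0.1758 0.0255] 0.061360741164863
  tri [ 0.5644 -0.0024  0.0227] 1.0963457448768994
  tri [ 0.3652 -0.0192  0.0247] 0.5910198712768654
  tri [0.3507 0.1605 0.0244] 0.7846239704757569
plate wrist2 th 0.5820412197902513 t [0.4189 0.0371] 
 [[-0.2, 0.5], [0.2, -0.2], [0.7, -0.5], [-0.7, 0.2]]
plate wrist1 th 0.590443215406046 t [0.4196 0.0348] 
 [[-0.6, -0.4], [0.3, 2.1], [0.3, 1.3], [0.1, -3.0]]
  tri [0.5493 0.0912 0.035 ] 0.09281775693618152
  tri [0.4885 0.1818 0.0388] 0.5489746189213407
  tri [0.355  0.094  0.0365] 0.02010154015960774
  tri [0.4142 0.0012 0.0313] 2.6719397442373185
peg [0.4081 0.0322 0.05  ]
stop [0.5492 0.0165 0.048 ]
stop [ 0.5503 -0.0013  0.048 ]
stop [ 0.5076 -0.0037  0.048 ]
stop [0.5054 0.0139 0.048 ]
bolt z.080 [ 0.5062 -0.1946  0.08  ]
bolt z.080 [ 0.4496 -0.2037  0.08  ]
stand 0.2080856271719116 [ 0.4783 -0.1986] [[0.0, 0.0], [-0.6, 0.2], [0.1, -0.1], [0.5, -0.1]]
```

The fits agree: fixture yaw 0.081, centre (0.4635, 0.0643); peg at (0.408, 0.032); plate yaw about 0.583 and about 12 mm short of bearing. Next I check clearance to the drawer and the TCP's finger positions.

```bash
python3 - <<'E'
from h import *
np.set_printoptions(precision=3,suppress=True)
for f in ['wrist2','side0','wrist1']:
    D=np.load(f+'.npz');pts=[]
    for v in range(0,400,3):
        for u in range(0,640,3):
            if D['d'][v,u]>0.05 and (not f.startswith('wrist') or v<180):
                pts.append(unproj(f,u,v))
    P=np.array(pts); m=(P[:,2]>.07)&(P[:,0]<.75)&(P[:,0]>.3)&(P[:,1]>0.1)&(P[:,1]<.5)
    Q=P[m]; print(f,len(Q)); 
    if len(Q): print(Q.min(0),Q.max(0)); i=np.argsort(Q[:,1]); print(Q[i[:4]])
pl=np.array([.4189,.0371]); th=.583; c,s=np.cos(th),np.sin(th);M=np.array([[c,-s],[s,c]])
for l in [(.138+.035,.028),(.138+.015,.028)]: print(pl+M@np.array(l))
x=pl+M@np.array([.175,.028])
tgt([x[0],x[1],.12],th-np.pi); print(ctrl.state()['q'])
E
```

```text
wrist2 816
[0.581 0.14  0.081] [0.699 0.498 0.152]
[[0.603 0.14  0.084]
 [0.604 0.143 0.083]
 [0.603 0.145 0.086]
 [0.603 0.148 0.087]]
side0 358
[0.58  0.123 0.071] [0.75  0.432 0.226]
[[0.686 0.123 0.132]
 [0.706 0.125 0.209]
 [0.71  0.125 0.119]
 [0.698 0.125 0.14 ]]
wrist1 307
[0.583 0.129 0.072] [0.707 0.33  0.152]
[[0.605 0.129 0.132]
 [0.604 0.13  0.11 ]
 [0.609 0.13  0.104]
 [0.607 0.13  0.12 ]]
[0.548 0.156]
[0.531 0.145]
shift mm [-130.   120.4  -93.4] rot [-0.     0.991  0.001] rows>= 4.8026882815705845 7.930395780463978
[-0.014  0.114  1.878  0.     1.151  1.553]
```

```bash
python3 - <<'E'
from h import *
np.set_printoptions(precision=3,suppress=True)
for f in ['wrist2','side0','wrist1']:
    D=np.load(f+'.npz');pts=[]
    for v in range(0,400,1):
        for u in range(0,640,1):
            if D['d'][v,u]>0.05 and (not f.startswith('wrist') or v<120) and u<360:
                pts.append(unproj(f,u,v))
    P=np.array(pts); m=(P[:,2]>.05)&(P[:,0]<.6)&(P[:,0]>.55)&(P[:,1]>0.1)&(P[:,1]<.4)
    Q=P[m]; print(f,len(Q)); 
    if len(Q): print(Q.min(0),Q.max(0),np.median(Q,0))
E
```

```text
Still running in the background as job /tmp/bash_jobs.1000/57df9f474e64 (pid 813). You'll get a notice when it ends.
```

```bash
kill -- -$(cat /tmp/bash_jobs.1000/57df9f474e64/pid); python3 - <<'E'
from h import *
np.set_printoptions(precision=3,suppress=True)
for f in ['wrist2','wrist1']:
    D=np.load(f+'.npz');K,T=D['K'],D['T']
    v,u=np.mgrid[0:400,0:640]; a=u-K[0,2];b=v-K[1,2];r=np.hypot(a,b)+1e-9;th=r/K[0,0]
    d=D['d']; ry=np.stack([a/r*np.tan(th),-b/r*np.tan(th),-np.ones_like(r)],-1)*d[...,None]
    P=ry@T[:3,:3].T+T[:3,3]; m=(d>.05)&(v<120)&(P[...,2]>.05)&(P[...,0]<.6)&(P[...,0]>.55)&(P[...,1]>.1)&(P[...,1]<.4)
    Q=P[m];print(f,len(Q),Q.min(0),Q.max(0),np.median(Q,0))
E
```

```text
wrist2 1478 [0.581 0.237 0.081] [0.6   0.4   0.152] [0.599 0.336 0.119]
wrist1 20 [0.582 0.261 0.083] [0.6   0.293 0.108] [0.589 0.27  0.104]
```

```bash
python3 - <<'E'
from h import *
tgt([.535,.156,.13],.583-np.pi)
E
```

```text
shift mm [-115.4  110.4  -92.6] rot [-1.00e-04  9.91e-01  6.00e-04] rows>= 4.427137677506898 7.930395780463978
```

Call:
apply_moves([
  {"x": -115, "y": 30, "z": -93, "ax": 0, "ay": 0.99, "az": 0},
  {"x": -115, "y": 50, "z": -93, "ax": 0, "ay": 0.99, "az": 0},
  {"x": -115, "y": 80, "z": -93, "ax": 0, "ay": 0.99, "az": 0},
  {"x": -115, "y": 110, "z": -93, "ax": 0, "ay": 0.99, "az": 0},
  {"x": -115, "y": 110, "z": -93, "ax": 0, "ay": 0.99, "az": 0},
  {"x": -115, "y": 110, "z": -93, "ax": 0, "ay": 0.99, "az": 0},
  {"x": -115, "y": 110, "z": -93, "ax": 0, "ay": 0.99, "az": 0},
  {"x": -115, "y": 110, "z": -93, "ax": 0, "ay": 0.99, "az": 0},
], claw=0)

```text
time: 2.67
tcp_pos: [0.535, 0.1537, 0.1293]
orientation: [-0.337, -0.621, 0.622, 0.338]
wrist_force: [-0.3, 1.6, 0.3]
opening: 0.002
```

```bash
python3 - <<'E'
from h import *
snap('wrist','wrist3')
print(ctrl.state())
tgt([.5355,.156,.047],.583-np.pi)
E
```

```text
{'time': 2.7167, 'q': array([ 1.56061174e-01,  4.36066534e-01,  1.73309253e+00, -6.78494659e-04,
        9.74227508e-01,  2.72805414e+00]), 'joint_velocities': array([ 4.11583344e-05, -1.57034280e-02, -1.26736458e-03,  1.83423995e-03,
       -6.41214551e-05, -2.74598532e-01]), 'tau': array([ 6.41388092e-01, -5.09223068e+01, -2.14243287e+01,  5.38225961e-02,
        2.21345160e-02, -4.48212354e-01]), 'tcp_pos': array([0.53515188, 0.15374778, 0.12976495]), 'orientation': array([-0.33887646, -0.61986184,  0.62095039,  0.339639  ]), 'wrist_force': array([-0.59985823, -0.61858942,  0.1663074 ]), 'ft_torque': array([ 0.00415131, -0.01700076, -0.00193719]), 'opening': 0.0006885598556365119}
shift mm [ 1.7 82.8 -1.7] rot [-0.0019 -0.013   0.0002] rows>= 1.9855232206173716 0.10525786804500624
```

View pics/wrist3.png

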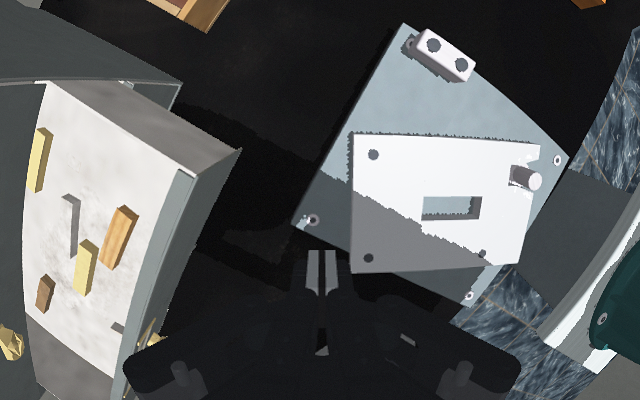

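The view shows the plate flat and the closed fingers at (322,270), just off the short edge. The drawer front lies to the left with some clearance. I'll descend slowly.

Call:
apply_moves([
  {"x": 2, "y": 25, "z": 1, "ax": 0, "ay": -0.013, "az": 0},
  {"x": 2, "y": 50, "z": 1, "ax": 0, "ay": -0.013, "az": 0},
  {"x": 2, "y": 70, "z": 1, "ax": 0, "ay": -0.013, "az": 0},
  {"x": 2, "y": 83, "z": 1, "ax": 0, "ay": -0.013, "az": 0},
  {"x": 2, "y": 83, "z": 1, "ax": 0, "ay": -0.013, "az": 0},
])

```text
time: 3.13
tcp_pos: [0.5316, 0.1523, 0.0444]
orientation: [-0.333, -0.621, 0.624, 0.337]
wrist_force: [-0.0, 0.0, -0.9]
opening: 0.002
```

```bash
python3 - <<'E'
from h import *
snap('wrist','wrist4')
s=ctrl.state();print(s['tcp_pos'],s['wrist_force'])
pl=np.array([.4189,.0371]); th=.583; c,sn=np.cos(th),np.sin(th);M=np.array([[c,-sn],[sn,c]])
print('in plate',M.T@(s['tcp_pos'][:2]-pl))
tgt([*(pl+M@np.array([.1525,.035])),.047],.583-np.pi)
E
```

```text
[0.53243453 0.15273172 0.04575138] [ 1.46171466 -0.04415115  0.25413004]
in plate [0.15843914 0.03402681]
shift mm [ 1.  -1.2  5.9] rot [-0.0048  0.0002  0.001 ] rows>= 0.14739828384727155 0.039364117512895855
```

View pics/wrist4.png

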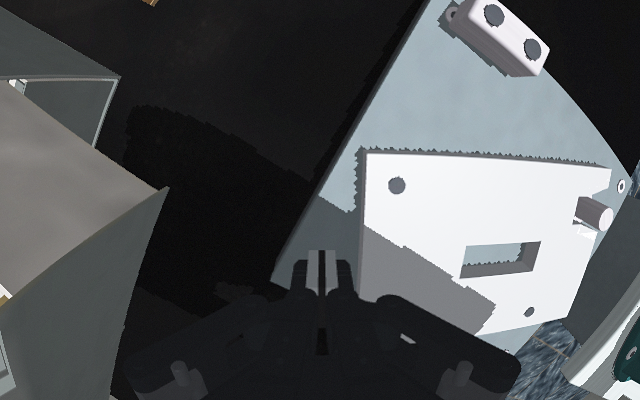

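Call:
apply_moves([
  {"x": 0, "y": 0, "z": 2, "ax": 0, "ay": 0, "az": 0},
  {"x": 0, "y": 0, "z": 4, "ax": 0, "ay": 0, "az": 0},
  {"x": 0, "y": 0, "z": 6, "ax": 0, "ay": 0, "az": 0},
  {"x": 0, "y": 0, "z": 8, "ax": 0, "ay": 0, "az": 0},
  {"x": 0, "y": 0, "z": 10, "ax": 0, "ay": 0, "az": 0},
  {"x": 0, "y": 0, "z": 12, "ax": 0, "ay": 0, "az": 0},
])

```text
time: 3.68
tcp_pos: [0.5237, 0.1464, 0.0467]
orientation: [-0.335, -0.622, 0.623, 0.335]
wrist_force: [3.6, 1.8, 1.2]
opening: 0.0
```

```bash
python3 - <<'E'
from h import *
snap('wrist','wrist5')
s=ctrl.state();print(s['tcp_pos'],s['wrist_force'])
pl=np.array([.4189,.0371]); th=.583; c,sn=np.cos(th),np.sin(th);M=np.array([[c,-sn],[sn,c]])
print('in plate',M.T@(s['tcp_pos'][:2]-pl))
E
```

```text
[0.52314851 0.14621015 0.04651605] [2.15589917 0.89086761 2.9046843 ]
in plate [0.1470967  0.03369474]
```

View pics/wrist5.png

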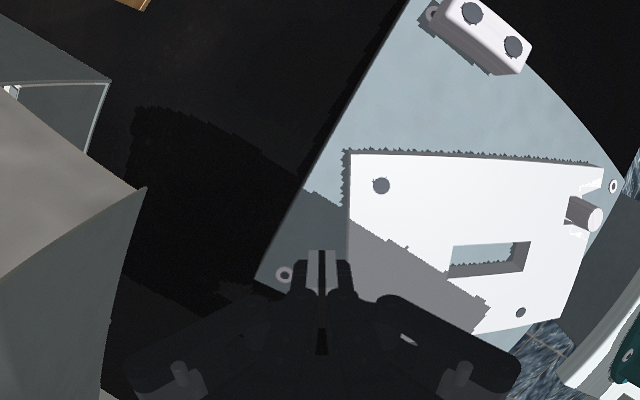

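The plate edge meets the finger at about (347,255) with about 4 N, so it is in contact. I'll keep pushing and watch the force.

Call:
apply_moves([
  {"x": 0, "y": 0, "z": 2, "ax": 0, "ay": 0, "az": 0},
  {"x": 0, "y": 0, "z": 4, "ax": 0, "ay": 0, "az": 0},
  {"x": 0, "y": 0, "z": 6, "ax": 0, "ay": 0, "az": 0},
  {"x": 0, "y": 0, "z": 8, "ax": 0, "ay": 0, "az": 0},
])

```text
time: 4.07
tcp_pos: [0.5169, 0.1419, 0.0467]
orientation: [-0.335, -0.622, 0.623, 0.335]
wrist_force: [3.1, 2.0, 1.1]
opening: -0.0
```

Call:
apply_moves([
  {"x": 0, "y": 0, "z": 2, "ax": 0, "ay": 0, "az": 0},
  {"x": 0, "y": 0, "z": 3, "ax": 0, "ay": 0, "az": 0},
])

```text
time: 4.23
tcp_pos: [0.516, 0.1411, 0.0471]
orientation: [0.336, 0.623, -0.622, -0.335]
wrist_force: [6.0, 7.9, -1.9]
opening: -0.003
```

```bash
python3 - <<'E'
from h import *
snap('wrist','wrist6')
s=ctrl.state();print(s['tcp_pos'],s['wrist_force'])
pl=np.array([.4189,.0371]); th=.583; c,sn=np.cos(th),np.sin(th);M=np.array([[c,-sn],[sn,c]])
print('in plate',M.T@(s['tcp_pos'][:2]-pl))
E
```

```text
[0.51605876 0.14115984 0.04711092] [ 4.46415443  6.74310457 -1.80181729]
in plate [0.13839773 0.0333818 ]
```

View pics/wrist6.png

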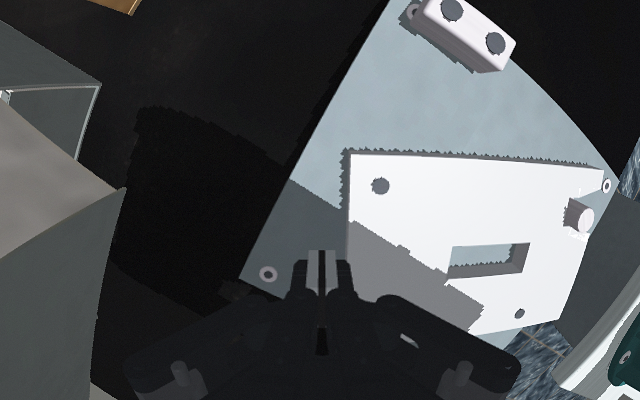

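```bash
python3 - <<'E'
import cv2
a=cv2.imread('pics/wrist6.png')[120:340,330:640]; cv2.imwrite('pics/c6.png',cv2.resize(a,None,fx=2.5,fy=2.5,interpolation=cv2.INTER_CUBIC))
E
```

```text
(no output)
```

View pics/c6.png

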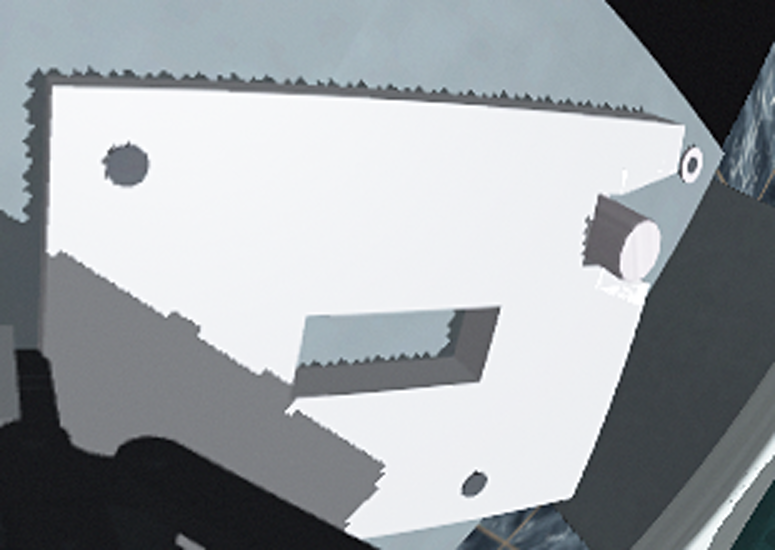

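```bash
python3 - <<'E'
from h import *
np.set_printoptions(precision=4,suppress=True)
c=lambda c:(330+c[0]/2.5-.3,120+c[1]/2.5-.3)
X=[(50,84),(685,125),(573,497),(306,316),(500,307),(481,381),(295,398)]
L=np.array([(138,-27),(-22,-27),(-22,83),(84,18),(32,18),(32,38),(84,38)])/1e3
th,t,r=fit2(L,[unproj('wrist6',*c(x),.038) for x in X]);print(th,t,r.round(1).tolist())
peg=unproj('wrist6',*c((640,250)),.05);print('peg',peg)
C,S=np.cos(th),np.sin(th);print('peg in plate',np.array([[C,S],[-S,C]])@(peg[:2]-t))
print('tcp in plate',np.array([[C,S],[-S,C]])@(ctrl.state()['tcp_pos'][:2]-t))
E
```

```text
0.5800262868437632 [0.4081 0.0314] [[0.9, -0.2], [0.1, 0.1], [-0.2, 0.0], [0.0, 0.2], [0.2, 0.6], [0.0, -0.1], [-1.0, -0.7]]
peg [0.4087 0.0325 0.05  ]
peg in plate [0.0011 0.0006]
tcp in plate [0.1504 0.0326]
```

The slot is seated: the peg lies at (1.1, 0.6) mm in the plate frame. I'll back off, lift, and make a half turn to push the long side.

Call:
apply_moves([
  {"x": 0, "y": 0, "z": -8, "ax": 0, "ay": 0, "az": 0},
  {"x": 0, "y": -40, "z": -8, "ax": 0, "ay": 0, "az": 0},
  {"x": 0, "y": -75, "z": -8, "ax": 0, "ay": 0, "az": 0},
  {"x": 0, "y": -75, "z": 10, "ax": 0, "ay": -0.5, "az": 0},
  {"x": 0, "y": -75, "z": 20, "ax": 0, "ay": -0.5, "az": 0},
  {"x": 0, "y": -75, "z": 20, "ax": 0, "ay": -0.6, "az": 0},
  {"x": 0, "y": -75, "z": 20, "ax": 0, "ay": -0.6, "az": 0},
  {"x": 0, "y": -75, "z": 20, "ax": 0, "ay": -0.6, "az": 0},
])

```text
time: 4.95
tcp_pos: [0.4975, 0.1296, 0.1216]
orientation: [-0.134, -0.694, 0.694, 0.134]
wrist_force: [-0.5, 0.4, -0.3]
opening: 0.003
```

Call:
apply_moves([
  {"x": 0, "y": 0, "z": 0, "ax": 0, "ay": -1, "az": 0},
  {"x": 0, "y": 0, "z": 0, "ax": 0, "ay": -1, "az": 0},
  {"x": 0, "y": 0, "z": 0, "ax": 0, "ay": -1, "az": 0},
  {"x": 0, "y": 0, "z": 0, "ax": 0, "ay": -1, "az": 0},
  {"x": 0, "y": 0, "z": 0, "ax": 0, "ay": -1, "az": 0},
  {"x": 0, "y": 0, "z": 0, "ax": 0, "ay": -1, "az": 0},
  {"x": 0, "y": 0, "z": 0, "ax": 0, "ay": -1, "az": 0},
  {"x": 0, "y": 0, "z": 0, "ax": 0, "ay": -1, "az": 0},
])

```text
time: 5.62
tcp_pos: [0.4958, 0.1292, 0.121]
orientation: [-0.217, 0.674, -0.673, 0.214]
wrist_force: [-0.1, -0.1, -1.1]
opening: 0.0
```

```bash
cat >> h.py <<'E'
def sgn(pos,yaw):
    s=ctrl.state(); Rc=R.from_quat(s['orientation']); M=Rc.as_matrix(); cur=np.arctan2(M[1,2],M[0,2])
    zt=np.array([np.cos(yaw),np.sin(yaw),0]); yt=np.array([0,0,-1.]); Rt=R.from_matrix(np.c_[np.cross(yt,zt),yt,zt])
    print('yaw now',round(cur,4),'pos',s['tcp_pos'].round(4),'F',s['wrist_force'].round(1),'q6',s['q'][5].round(3),'t',s['time'])
    print(' shift',(Rc.inv().apply(np.array(pos)-s['tcp_pos'])*1000).round(1),'rot',(Rc.inv()*Rt).as_rotvec().round(4))
E
python3 - <<'E'
from h import *
sgn([.4488,.1884,.12],.58)
E
```

```text
yaw now -0.9525 pos [0.4958 0.1292 0.121 ] F [-0.1 -0.1 -1.1] q6 1.073 t 5.6167
 shift [  4.    1.1 -75.5] rot [ 0.0044 -1.5325  0.0021]
```

Call:
apply_moves([
  {"x": 4, "y": 0, "z": -75, "ax": 0, "ay": -1, "az": 0},
  {"x": 4, "y": 0, "z": -75, "ax": 0, "ay": -1, "az": 0},
  {"x": 4, "y": 0, "z": -75, "ax": 0, "ay": -1, "az": 0},
  {"x": 4, "y": 0, "z": -75, "ax": 0, "ay": -1, "az": 0},
  {"x": 4, "y": 0, "z": -75, "ax": 0, "ay": -1, "az": 0},
  {"x": 4, "y": 0, "z": -75, "ax": 0, "ay": -1, "az": 0},
  {"x": 4, "y": 0, "z": -75, "ax": 0, "ay": -1, "az": 0},
  {"x": 4, "y": 0, "z": -75, "ax": 0, "ay": -1, "az": 0},
])

```text
time: 6.28
tcp_pos: [0.4476, 0.1875, 0.1205]
orientation: [0.514, -0.489, 0.487, -0.509]
wrist_force: [-0.7, -0.9, -0.5]
opening: -0.004
```

```bash
python3 - <<'E'
from h import *
sgn([.4488,.1884,.12],.58)
E
```

```text
yaw now 0.0476 pos [0.4476 0.1875 0.1205] F [-0.7 -0.9 -0.5] q6 0.207 t 6.2833
 shift [-0.8  0.5  1.3] rot [ 0.008  -0.5324 -0.    ]
```

Call:
apply_moves([
  {"x": -1, "y": 0, "z": 1, "ax": 0.008, "ay": -0.532, "az": 0},
  {"x": -1, "y": 0, "z": 1, "ax": 0.008, "ay": -0.532, "az": 0},
  {"x": -1, "y": 0, "z": 1, "ax": 0.008, "ay": -0.532, "az": 0},
  {"x": -1, "y": 0, "z": 1, "ax": 0.008, "ay": -0.532, "az": 0},
  {"x": -1, "y": 20, "z": 1, "ax": 0.008, "ay": -0.532, "az": 0},
  {"x": -1, "y": 50, "z": 1, "ax": 0.008, "ay": -0.532, "az": 0},
  {"x": -1, "y": 73, "z": 1, "ax": 0.008, "ay": -0.532, "az": 0},
  {"x": -1, "y": 73, "z": 1, "ax": 0.008, "ay": -0.532, "az": 0},
])

```text
time: 6.95
tcp_pos: [0.4438, 0.1871, 0.0439]
orientation: [0.625, -0.339, 0.334, -0.62]
wrist_force: [-1.0, -0.2, -0.5]
opening: -0.001
```

```bash
python3 - <<'E'
from h import *
snap('wrist','wrist7')
sgn([.4488,.1884,.047],.58)
p=np.array([.4081,.0319])
for a in (.5,.4,.3,.2,.15,.1,.081): 
    C,S=np.cos(a),np.sin(a); x=p+np.array([[C,-S],[S,C]])@[.12,.094]; print(a); sgn([*x,.047],a)
E
```

```text
yaw now 0.5799 pos [0.4448 0.1874 0.0455] F [-0.3  0.5 -0.1] q6 -0.324 t 7.0
 shift [ 1.4 -1.5  3.9] rot [ 0.0075 -0.0001 -0.0022]
0.5
yaw now 0.5799 pos [0.4448 0.1874 0.0455] F [-0.3  0.5 -0.1] q6 -0.324 t 7.0
 shift [25.9 -1.6 11.2] rot [ 0.0076  0.0799 -0.0019]
0.4
yaw now 0.5799 pos [0.4448 0.1874 0.0455] F [-0.3  0.5 -0.1] q6 -0.324 t 7.0
 shift [39.  -1.7 18.9] rot [ 0.0077  0.1799 -0.0015]
0.3
yaw now 0.5799 pos [0.4448 0.1874 0.0455] F [-0.3  0.5 -0.1] q6 -0.324 t 7.0
 shift [52.8 -1.8 25.4] rot [ 0.0078  0.2799 -0.0011]
0.2
yaw now 0.5799 pos [0.4448 0.1874 0.0455] F [-0.3  0.5 -0.1] q6 -0.324 t 7.0
 shift [67.2 -1.8 30.4] rot [ 0.0079  0.3799 -0.0007]
0.15
yaw now 0.5799 pos [0.4448 0.1874 0.0455] F [-0.3  0.5 -0.1] q6 -0.324 t 7.0
 shift [74.6 -1.9 32.3] rot [ 0.0079  0.4299 -0.0005]
0.1
yaw now 0.5799 pos [0.4448 0.1874 0.0455] F [-0.3  0.5 -0.1] q6 -0.324 t 7.0
 shift [82.  -1.9 33.9] rot [ 7.900e-03  4.799e-01 -3.000e-04]
0.081
yaw now 0.5799 pos [0.4448 0.1874 0.0455] F [-0.3  0.5 -0.1] q6 -0.324 t 7.0
 shift [84.9 -1.9 34.4] rot [ 7.900e-03  4.989e-01 -3.000e-04]
```

View pics/wrist7.png

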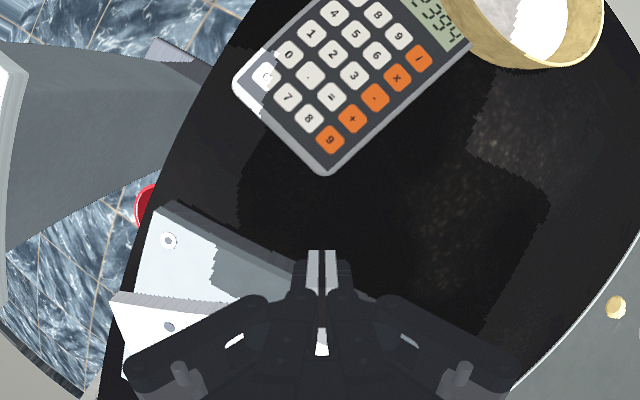

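Call:
apply_moves([
  {"x": 8, "y": -1, "z": 4, "ax": 0.007, "ay": 0, "az": 0},
  {"x": 13, "y": -1, "z": 4, "ax": 0.007, "ay": 0, "az": 0},
  {"x": 18, "y": -1, "z": 7, "ax": 0.007, "ay": 0.03, "az": 0},
  {"x": 24, "y": -1, "z": 10, "ax": 0.007, "ay": 0.07, "az": 0},
  {"x": 30, "y": -1, "z": 13, "ax": 0.007, "ay": 0.11, "az": 0},
  {"x": 36, "y": -1, "z": 16, "ax": 0.007, "ay": 0.16, "az": 0},
])

```text
time: 7.5
tcp_pos: [0.4802, 0.1664, 0.0478]
orientation: [-0.591, 0.386, -0.386, 0.594]
wrist_force: [0.6, 3.9, 0.0]
opening: 0.003
```

```bash
python3 - <<'E'
from h import *
snap('scene','scene8'); snap('side','side8')
p=np.array([.4081,.0319])
for a in (.4,.3,.2,.15,.1,.081): 
    C,S=np.cos(a),np.sin(a); x=p+np.array([[C,-S],[S,C]])@[.12,.094]; print(a); sgn([*x,.047],a)
a=cv2.imread('pics/side8.png')[140:260,190:350]; b=cv2.imread('pics/scene8.png')[60:240,180:340]
cv2.imwrite('pics/c8.png',cv2.resize(a,None,fx=5,fy=5,interpolation=cv2.INTER_CUBIC))
E
```

```text
0.4
yaw now 0.4172 pos [0.4807 0.1658 0.0477] F [-0.8 -0.8  0.8] q6 -0.223 t 7.6
 shift [1.1 0.7 1. ] rot [-0.0031  0.0172 -0.0005]
0.3
yaw now 0.4172 pos [0.4807 0.1658 0.0477] F [-0.8 -0.8  0.8] q6 -0.223 t 7.6
 shift [13.7  0.7  9.6] rot [-0.0031  0.1172 -0.0007]
0.2
yaw now 0.4172 pos [0.4807 0.1658 0.0477] F [-0.8 -0.8  0.8] q6 -0.223 t 7.6
 shift [27.1  0.7 16.8] rot [-0.003   0.2172 -0.0009]
0.15
yaw now 0.4172 pos [0.4807 0.1658 0.0477] F [-0.8 -0.8  0.8] q6 -0.223 t 7.6
 shift [34.   0.7 20. ] rot [-0.003   0.2672 -0.0009]
0.1
yaw now 0.4172 pos [0.4807 0.1658 0.0477] F [-0.8 -0.8  0.8] q6 -0.223 t 7.6
 shift [41.1  0.7 22.7] rot [-0.003   0.3172 -0.001 ]
0.081
yaw now 0.4172 pos [0.4807 0.1658 0.0477] F [-0.8 -0.8  0.8] q6 -0.223 t 7.6
 shift [43.9  0.7 23.7] rot [-0.003   0.3362 -0.001 ]
```

View pics/scene8.png

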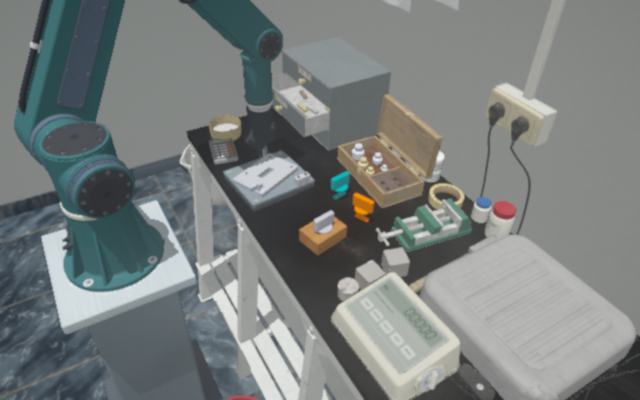

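View pics/c8.png

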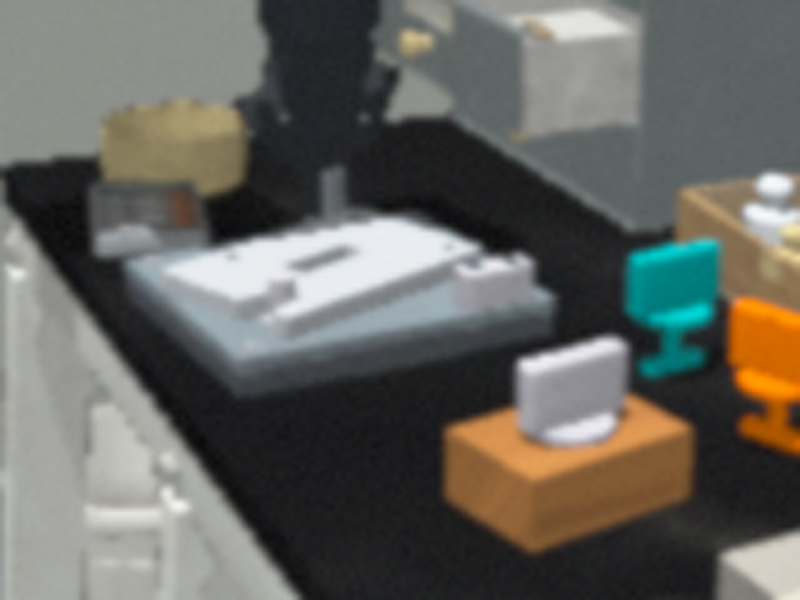

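The plate is turning and the peg is still in the slot bottom in the side crop (280,290). I'll continue the arc.

Call:
apply_moves([
  {"x": 5, "y": 1, "z": 3, "ax": -0.003, "ay": 0.05, "az": 0},
  {"x": 10, "y": 1, "z": 6, "ax": -0.003, "ay": 0.09, "az": 0},
  {"x": 15, "y": 1, "z": 9, "ax": -0.003, "ay": 0.13, "az": 0},
  {"x": 20, "y": 1, "z": 12, "ax": -0.003, "ay": 0.17, "az": 0},
  {"x": 25, "y": 1, "z": 14, "ax": -0.003, "ay": 0.2, "az": 0},
  {"x": 30, "y": 1, "z": 16, "ax": -0.003, "ay": 0.24, "az": 0},
  {"x": 34, "y": 1, "z": 18, "ax": -0.003, "ay": 0.267, "az": 0},
])

```text
time: 8.18
tcp_pos: [0.5118, 0.142, 0.0474]
orientation: [-0.535, 0.462, -0.462, 0.536]
wrist_force: [-0.4, 2.8, 0.8]
opening: -0.0
```

```bash
python3 - <<'E'
from h import *
snap('scene','scene9'); snap('side','side9')
p=np.array([.4081,.0319])
for a in (.1,.081): 
    C,S=np.cos(a),np.sin(a); x=p+np.array([[C,-S],[S,C]])@[.12,.094]; print(a); sgn([*x,.047],a)
a=cv2.imread('pics/side9.png')[140:260,190:350]; b=cv2.imread('pics/scene9.png')[120:240,190:350]
cv2.imwrite('pics/c9.png',cv2.resize(b,None,fx=5,fy=5,interpolation=cv2.INTER_CUBIC))
E
```

```text
0.1
yaw now 0.1497 pos [0.5117 0.1415 0.0471] F [-0.1 -0.8 -0.8] q6 -0.011 t 8.2833
 shift [5.  0.1 5.7] rot [-0.0008  0.0497 -0.0005]
0.081
yaw now 0.1497 pos [0.5117 0.1415 0.0471] F [-0.1 -0.8 -0.8] q6 -0.011 t 8.2833
 shift [7.3 0.1 7.4] rot [-0.0008  0.0687 -0.0005]
```

View pics/c9.png

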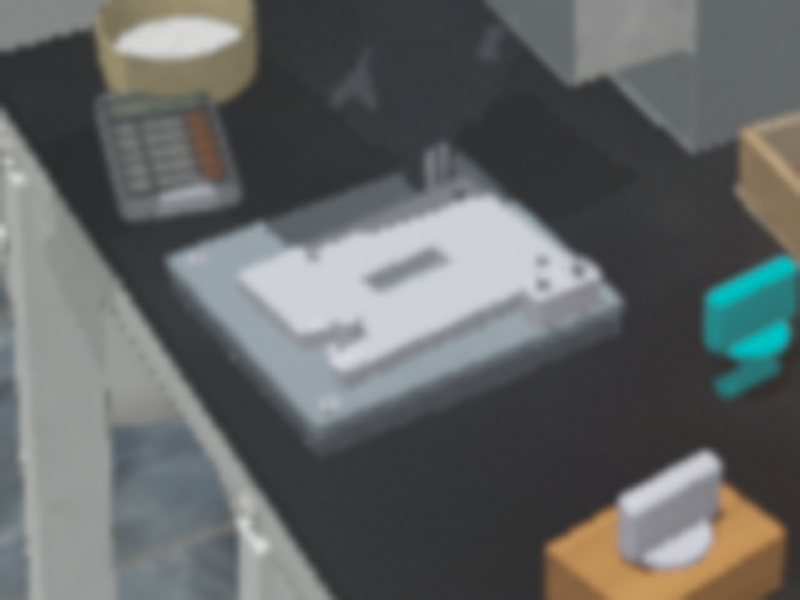

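Call:
apply_moves([
  {"x": 1.5, "y": 0, "z": 1, "ax": 0, "ay": 0.012, "az": 0},
  {"x": 3, "y": 0, "z": 2, "ax": 0, "ay": 0.024, "az": 0},
  {"x": 4.5, "y": 0, "z": 3, "ax": 0, "ay": 0.038, "az": 0},
  {"x": 5.5, "y": 0, "z": 4, "ax": 0, "ay": 0.05, "az": 0},
  {"x": 6.5, "y": 0, "z": 4, "ax": 0, "ay": 0.06, "az": 0},
])

```text
time: 8.7
tcp_pos: [0.5167, 0.1357, 0.0472]
orientation: [-0.521, 0.477, -0.477, 0.522]
wrist_force: [0.0, 5.8, 0.5]
opening: 0.002
```

```bash
python3 - <<'E'
from h import *
p=np.array([.4081,.0319])
for a in (.081,): 
    C,S=np.cos(a),np.sin(a); x=p+np.array([[C,-S],[S,C]])@[.12,.094]; print(a); sgn([*x,.047],a)
E
```

```text
0.081
yaw now 0.0886 pos [0.5167 0.1357 0.0472] F [0.  5.8 0.5] q6 0.038 t 8.7
 shift [0.7 0.2 3.3] rot [-0.0009  0.0076 -0.0008]
```

Call:
apply_moves([
  {"x": 1, "y": 0, "z": 0, "ax": 0, "ay": 0.007, "az": 0},
  {"x": 1.5, "y": 0, "z": 0, "ax": 0, "ay": 0.007, "az": 0},
  {"x": 2, "y": 0, "z": 0, "ax": 0, "ay": 0.007, "az": 0},
])

```text
time: 8.95
tcp_pos: [0.517, 0.1355, 0.0472]
orientation: [-0.518, 0.48, -0.479, 0.521]
wrist_force: [-0.8, 12.3, 0.4]
opening: 0.001
```

```bash
python3 - <<'E'
from h import *
snap('scene','scene10');
sgn([.5167,.1357,.0472],.081)
b=cv2.imread('pics/scene10.png')[120:240,190:350]
cv2.imwrite('pics/c10.png',cv2.resize(b,None,fx=5,fy=5,interpolation=cv2.INTER_CUBIC))
E
```

```text
yaw now 0.0798 pos [0.517  0.1355 0.0472] F [-1.2 11.1 -0. ] q6 0.041 t 9.0
 shift [-0.2  0.  -0.3] rot [-0.0017 -0.0012 -0.0037]
```

View pics/c10.png

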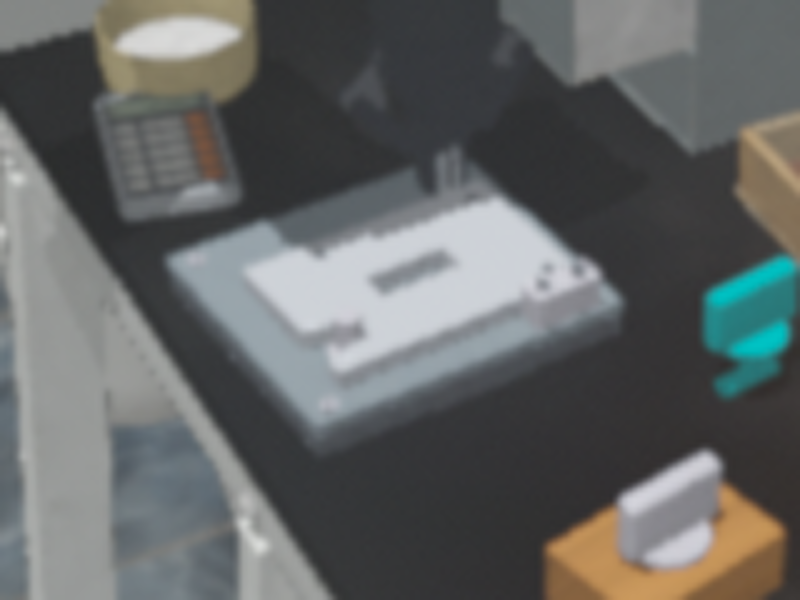

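The wrist force rose to about 12 N with the tool stalled, so the edge is on the stop. I'll back off, lift, and look from above to check the seat.

Call:
apply_moves([
  {"x": -6, "y": 0, "z": 0, "ax": 0, "ay": 0, "az": 0},
  {"x": -12, "y": 0, "z": 0, "ax": 0, "ay": 0, "az": 0},
  {"x": -12, "y": -30, "z": 0, "ax": 0, "ay": 0, "az": 0},
  {"x": -12, "y": -70, "z": 0, "ax": 0, "ay": 0, "az": 0},
  {"x": -12, "y": -110, "z": 0, "ax": 0, "ay": 0.3, "az": 0},
  {"x": -12, "y": -150, "z": -20, "ax": 0, "ay": 0.5, "az": 0},
  {"x": -12, "y": -180, "z": -60, "ax": 0, "ay": 0.9, "az": 0},
  {"x": -12, "y": -190, "z": -90, "ax": 0, "ay": 0.9, "az": 0},
])

```text
time: 9.67
tcp_pos: [0.4289, 0.1398, 0.2402]
orientation: [0.38, -0.594, 0.595, -0.386]
wrist_force: [0.1, -0.3, 0.5]
opening: 0.001
```

```bash
python3 - <<'E'
from h import *
sgn([.42,.065,.22],-1.5)
E
```

```text
yaw now -0.4268 pos [0.4289 0.1398 0.2402] F [ 0.1 -0.3  0.5] q6 0.585 t 9.6667
 shift [71.9 19.8 22.8] rot [-0.0012  1.0732 -0.0093]
```

Call:
apply_moves([
  {"x": 72, "y": 20, "z": 23, "ax": 0, "ay": 1.07, "az": -0.01},
  {"x": 72, "y": 20, "z": 23, "ax": 0, "ay": 1.07, "az": -0.01},
  {"x": 72, "y": 20, "z": 23, "ax": 0, "ay": 1.07, "az": -0.01},
  {"x": 72, "y": 20, "z": 23, "ax": 0, "ay": 1.07, "az": -0.01},
  {"x": 72, "y": 20, "z": 23, "ax": 0, "ay": 1.07, "az": -0.01},
  {"x": 72, "y": 20, "z": 23, "ax": 0, "ay": 1.07, "az": -0.01},
  {"x": 72, "y": 20, "z": 23, "ax": 0, "ay": 1.07, "az": -0.01},
  {"x": 72, "y": 20, "z": 23, "ax": 0, "ay": 1.07, "az": -0.01},
])

```text
time: 10.33
tcp_pos: [0.4199, 0.0646, 0.2198]
orientation: [0.051, -0.705, 0.706, -0.051]
wrist_force: [0.1, -0.2, 0.7]
opening: -0.002
```

```bash
python3 - <<'E'
from h import *
sgn([.42,.065,.22],-1.5)
snap('wrist','wrist11')
a=cv2.imread('pics/wrist11.png')[10:260,190:440]; cv2.imwrite('pics/c11.png',cv2.resize(a,None,fx=2.4,fy=2.4,interpolation=cv2.INTER_CUBIC))
E
```

```text
yaw now -1.4264 pos [0.4199 0.0646 0.2198] F [ 0.1 -0.2  0.7] q6 1.419 t 10.3333
 shift [-0.1 -0.2 -0.3] rot [-0.0018  0.0736  0.    ]
```

View pics/c11.png

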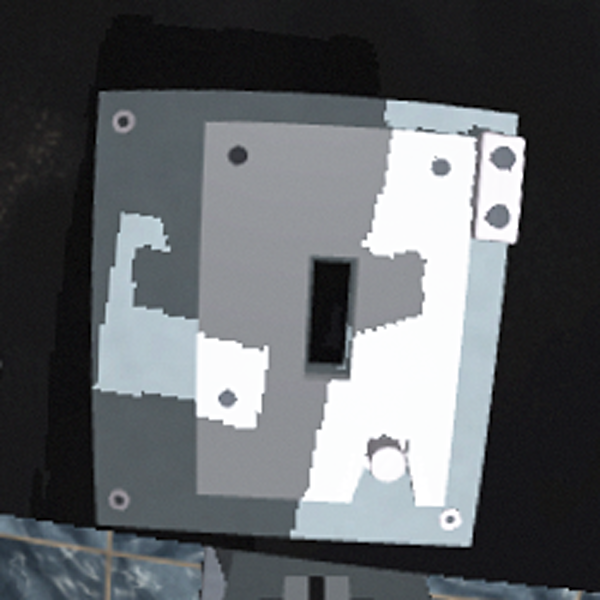

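```bash
cat > m2.py <<'E'
from h import *
np.set_printoptions(precision=4,suppress=True)
c=lambda c:(190+c[0]/2.4-.3,10+c[1]/2.4-.3)
Lf=np.array([[95,105],[95,-75],[-105,-75],[-105,105]])/1e3
th,t,r=fit2(Lf,[unproj('wrist11',*c(x),.024) for x in [(100,91),(518,115),(470,545),(97,525)]]);print('fix',th,t,r.round(1).tolist())
L=np.array([(138,83),(-22,83),(-22,-27),(84,38),(84,18),(32,18),(32,38)])/1e3
X=[(205,121),(197,494),(443,506),(309,256),(359,258),(352,379),(305,374)]
tp,p,r=fit2(L,[unproj('wrist11',*c(x),.038) for x in X]);print('plate',tp,p,r.round(1).tolist())
peg=unproj('wrist11',*c((388,462)),.05)[:2];print('peg',peg,'pred',t+R.from_euler('z',th).as_matrix()[:2,:2]@[-.058,-.028])
M=R.from_euler('z',th).as_matrix()[:2,:2]
print('plate origin in fix - peg',M.T@(p-t)-[-.058,-.028],'rel angle',tp-th)
for q in [(478,140),(477,235)]: print('stop face top',M.T@(unproj('wrist11',*c(q),.048)[:2]-t))
E
python3 m2.py
```

```text
fix 0.08229131955175825 [0.4635 0.0648] [[0.2, -0.1], [-0.1, -0.2], [0.4, 0.3], [-0.5, -0.0]]
plate 0.09334722726954295 [0.4086 0.0313] [[-0.2, 0.1], [-0.3, -0.0], [-0.7, 0.2], [-0.8, 0.3], [-0.5, -0.1], [0.7, -0.2], [1.8, -0.2]]
peg [0.4092 0.0325] pred [0.408  0.0322]
plate origin in fix - peg [ 0.0006 -0.0009] rel angle 0.011055907717784696
stop face top [ 0.0781 -0.0532]
stop face top [ 0.0397 -0.0558]
```

The plate seat is about 1 mm from the peg axis, and the angle to the fixture is about 0.01 rad. The window (330,317 in the crop) lies over the black deck slot. Next is the bolt.

```bash
python3 - <<'E'
from h import *
sgn([.41,-.20,.20],-1.41)
E
```

```text
yaw now -1.434 pos [0.4199 0.0647 0.2198] F [ 0.3 -0.6  0.4] q6 1.426 t 10.3833
 shift [ 45.9  20.2 260.8] rot [-0.0018 -0.024   0.0001]
```

Call:
apply_moves([
  {"x": 46, "y": 20, "z": 261, "ax": 0, "ay": -0.024, "az": 0},
  {"x": 46, "y": 20, "z": 261, "ax": 0, "ay": -0.024, "az": 0},
  {"x": 46, "y": 20, "z": 261, "ax": 0, "ay": -0.024, "az": 0},
  {"x": 46, "y": 20, "z": 261, "ax": 0, "ay": -0.024, "az": 0},
  {"x": 46, "y": 20, "z": 261, "ax": 0, "ay": -0.024, "az": 0},
  {"x": 46, "y": 20, "z": 261, "ax": 0, "ay": -0.024, "az": 0},
  {"x": 46, "y": 20, "z": 261, "ax": 0, "ay": -0.024, "az": 0},
  {"x": 46, "y": 20, "z": 261, "ax": 0, "ay": -0.024, "az": 0},
], claw=50)

```text
time: 11.05
tcp_pos: [0.4102, -0.2042, 0.2002]
orientation: [0.056, -0.703, 0.706, -0.057]
wrist_force: [-0.2, -0.8, 1.0]
opening: 0.588
```

```bash
python3 - <<'E'
from h import *
sgn([.41,-.2,.2],-1.41)
snap('wrist','wrist12')
a=cv2.imread('pics/wrist12.png')[40:240,220:420]; cv2.imwrite('pics/c12.png',cv2.resize(a,None,fx=3,fy=3,interpolation=cv2.INTER_CUBIC))
E
```

```text
yaw now -1.4111 pos [ 0.4102 -0.2042  0.2002] F [-0.2 -0.8  1. ] q6 0.802 t 11.05
 shift [-0.5  0.2 -4.2] rot [-0.004  -0.0011  0.0001]
```

View pics/c12.png

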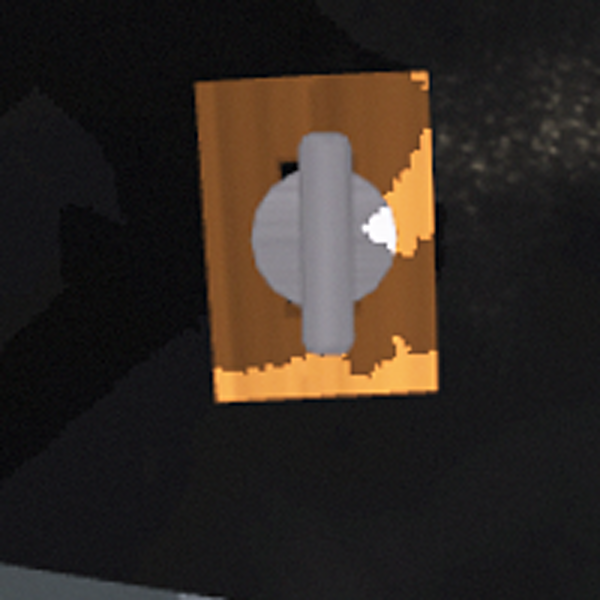

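View pics/wrist12.png

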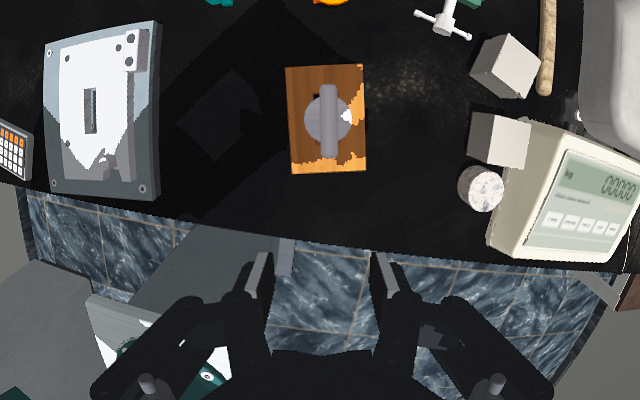

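Candidates in the wrist view are the grey bolt in the wooden stand (328,120), turquoise (217,3) and orange (330,3). The grey one hanging in the stand is the right one, and the crop confirms it.

```bash
python3 - <<'E'
from h import *
np.set_printoptions(precision=4,suppress=True)
c=lambda c:(220+c[0]/3-.33,40+c[1]/3-.33)
c4=lambda c:(270+c[0]/4-1/3,30+c[1]/4-1/3)
for a,b in [((325,132),(207,130)),((329,352),(242,352))]: print('tri',*tri('wrist12',c(a),'wrist1',c4(b)))
a,b=[unproj('wrist12',*c(x),.08) for x in [(325,132),(329,352)]];print(a,b,'mid',(a+b)/2,'len',np.linalg.norm(a-b),'yaw',np.arctan2(*(a-b)[1::-1]))
l,r=[unproj('wrist12',*c(x),.08) for x in [(302,240),(353,240)]];print('width',np.linalg.norm(l-r))
S=[(195,82),(428,70),(438,390),(216,403)]; Ls=np.array([[50,35],[50,-35],[-50,-35],[-50,35]])/1e3
th,t,rr=fit2(Ls,[unproj('wrist12',*c(x),.038) for x in S]);print('stand',th,t,rr.round(1).tolist())
l,r=[unproj('wrist12',*c(x),.044) for x in [(253,238),(397,238)]];print('collar mid',(l+r)/2)
m=(a+b)/2
sgn([m[0],m[1],.13],np.arctan2(*(a-b)[1::-1])-np.pi/2)
E
```

```text
tri [ 0.5088 -0.1945  0.0605] 0.27612582364851856
tri [ 0.4496 -0.2042  0.0779] 0.9549072984472751
[ 0.5074 -0.194   0.08  ] [ 0.4501 -0.2045  0.08  ] mid [ 0.4788 -0.1993  0.08  ] len 0.05829851423260424 yaw 0.18095667255485573
width 0.013272704785641689
stand 0.21215295932140205 [ 0.4782 -0.1983] [[0.2, 0.1], [0.5, -0.2], [-0.0, -0.1], [-0.6, 0.2]]
collar mid [ 0.4784 -0.1998  0.044 ]
yaw now -1.411 pos [ 0.4097 -0.2019  0.2   ] F [-0.6  1.2 -0.5] q6 0.804 t 11.1
 shift [-68.6  70.    8.3] rot [-0.0019 -0.0212  0.0006]
```

```bash
python3 - <<'E'
from h import *
for u,v in [(328,95),(328,115),(328,135)]: print(unproj('wrist12',u,v))
E
```

```text
[ 0.49861841 -0.19548251  0.07969538]
[ 0.48308223 -0.19797973  0.08128125]
[ 0.46749244 -0.20054861  0.08103309]
```

Call:
apply_moves([
  {"x": -40, "y": 20, "z": 8, "ax": -0.002, "ay": -0.021, "az": 0},
  {"x": -69, "y": 50, "z": 8, "ax": -0.002, "ay": -0.021, "az": 0},
  {"x": -69, "y": 70, "z": 8, "ax": -0.002, "ay": -0.021, "az": 0},
  {"x": -69, "y": 70, "z": 8, "ax": -0.002, "ay": -0.021, "az": 0},
])

```text
time: 11.43
tcp_pos: [0.478, -0.1959, 0.1265]
orientation: [-0.067, 0.706, -0.703, 0.063]
wrist_force: [-1.3, -0.3, -0.6]
opening: 0.588
```

```bash
python3 - <<'E'
from h import *
sgn([.4788,-.1993,.068],.181-np.pi/2)
snap('wrist','wrist13')
E
```

```text
yaw now -1.386 pos [ 0.478  -0.1959  0.1265] F [-1.3 -0.3 -0.6] q6 0.863 t 11.4333
 shift [-0.5 58.4  3.8] rot [0.0047 0.0038 0.0056]
```

View pics/wrist13.png

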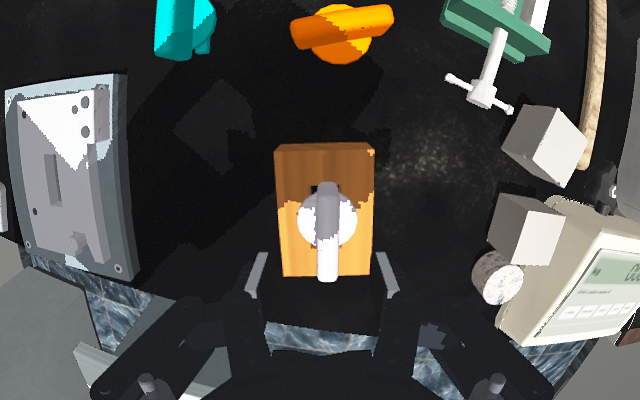

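The handle (327,230) lies between the pads. The depth gives its top at 0.080–0.081, as expected. I'll descend and grip.

Call:
apply_moves([
  {"x": 0, "y": 20, "z": 4, "ax": 0.005, "ay": 0.004, "az": 0.005},
  {"x": 0, "y": 40, "z": 4, "ax": 0.005, "ay": 0.004, "az": 0.005},
  {"x": 0, "y": 58, "z": 4, "ax": 0.005, "ay": 0.004, "az": 0.005},
  {"x": 0, "y": 58, "z": 4, "ax": 0.005, "ay": 0.004, "az": 0.005},
])

```text
time: 11.82
tcp_pos: [0.4753, -0.1981, 0.069]
orientation: [-0.066, 0.705, -0.703, 0.063]
wrist_force: [-0.7, 1.1, 0.5]
opening: 0.585
```

```bash
python3 - <<'E'
from h import *
sgn([.4788,-.1993,.068],.181-np.pi/2)
E
```

```text
yaw now -1.3891 pos [ 0.4753 -0.1981  0.069 ] F [-0.7  1.1  0.5] q6 0.862 t 11.8167
 shift [-3.3  1.   1.8] rot [0.0024 0.0007 0.0044]
```

Call:
apply_moves([
  {"x": -3, "y": 1, "z": 2, "ax": 0.002, "ay": 0, "az": 0.004},
  {"x": -3, "y": 1, "z": 2, "ax": 0.002, "ay": 0, "az": 0.004},
  {"x": -3, "y": 1, "z": 2, "ax": 0.002, "ay": 0, "az": 0.004},
  {"x": -3, "y": 1, "z": 2, "ax": 0.002, "ay": 0, "az": 0.004},
  {"x": -3, "y": 1, "z": 2, "ax": 0.002, "ay": 0, "az": 0.004},
  {"x": -3, "y": 1, "z": 2, "ax": 0.002, "ay": 0, "az": 0.004},
], claw=5, grip_force=50)

```text
time: 12.32
tcp_pos: [0.4794, -0.1998, 0.0697]
orientation: [0.064, -0.704, 0.705, -0.065]
wrist_force: [-0.4, 1.3, 7.7]
opening: 0.154
```

```bash
python3 - <<'E'
from h import *
sgn([.4788,-.1993,.068],.181-np.pi/2); print(ctrl.state()['opening']*85.4)
E
```

```text
yaw now -1.3889 pos [ 0.4794 -0.1998  0.0697] F [-0.4  1.3  7.7] q6 0.861 t 12.3167
 shift [ 0.5  1.7 -0.7] rot [-0.0011  0.0009 -0.0016]
13.16381064161829
```

Call:
apply_moves([
  {"x": 0, "y": -10, "z": 0, "ax": 0, "ay": 0, "az": 0},
  {"x": 0, "y": -25, "z": 0, "ax": 0, "ay": 0, "az": 0},
  {"x": 0, "y": -40, "z": 0, "ax": 0, "ay": 0, "az": 0},
  {"x": 0, "y": -60, "z": 0, "ax": 0, "ay": 0, "az": 0},
  {"x": 0, "y": -80, "z": 0, "ax": 0, "ay": 0, "az": 0},
  {"x": 0, "y": -90, "z": 0, "ax": 0, "ay": 0, "az": 0},
  {"x": 0, "y": -90, "z": 0, "ax": 0, "ay": 0, "az": 0},
])

```text
time: 12.9
tcp_pos: [0.4809, -0.2007, 0.1628]
orientation: [0.062, -0.703, 0.706, -0.066]
wrist_force: [0.8, 0.0, -1.4]
opening: 0.16
```

```bash
python3 - <<'E'
from h import *
snap('wrist','wrist14')
snap('side','side14'); a=cv2.imread('pics/side14.png')[120:280,250:390];cv2.imwrite('pics/c14.png',cv2.resize(a,None,fx=4,fy=4,interpolation=cv2.INTER_CUBIC))
sgn([.4635,.0645,.165],.082-np.pi/2); print(ctrl.state()['opening']*85.4)
E
```

```text
yaw now -1.3888 pos [ 0.4793 -0.1998  0.16  ] F [-0.5 -0.3 -3. ] q6 0.861 t 13.0
 shift [ -32.3   -5.3 -262.8] rot [-0.0016  0.1    -0.0024]
13.40053769818685
```

View pics/wrist14.png

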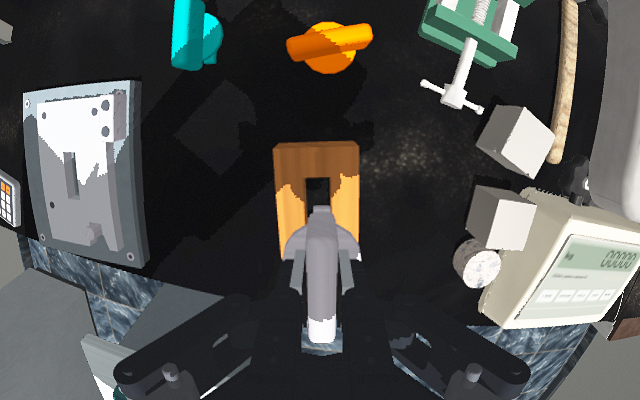

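View pics/c14.png

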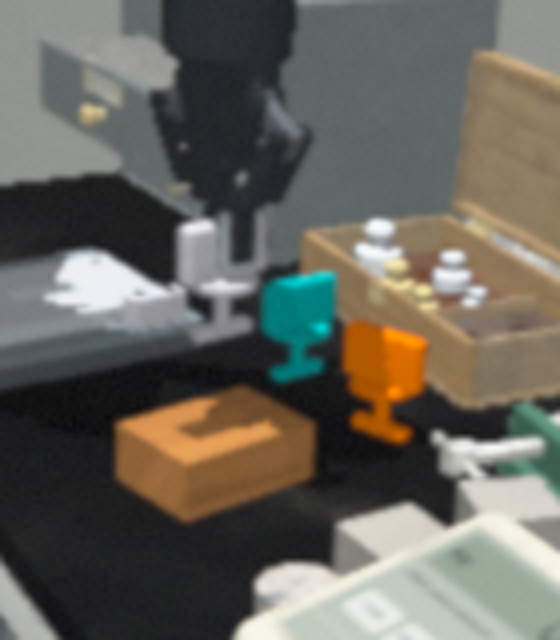

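The bolt is held upright, clear of the stand (side crop 215,290). I'll check the deck slot position directly from the dark blob.

```bash
python3 - <<'E'
from h import *
np.set_printoptions(precision=4,suppress=True)
g=cv2.cvtColor(cv2.imread('pics/wrist11.png'),cv2.COLOR_BGR2GRAY)
print(np.load('wrist11.npz')['T'][:3,3])
m=np.zeros_like(g);m[110:172,310:345]=(g[110:172,310:345]<45)*255
n,l,st,ce=cv2.connectedComponentsWithStats(m);i=1+np.argmax(st[1:,4]);print(st[i],ce[i])
cs,_=cv2.findContours((l==i).astype(np.uint8),0,2);b=cv2.minAreaRect(cs[0]);q=cv2.boxPoints(b)
P=np.array([unproj('wrist11',*x,.024) for x in q]);print(q,P,P.mean(0))
print(np.linalg.norm(P[0]-P[1]),np.linalg.norm(P[1]-P[2]))
a=cv2.imread('pics/wrist11.png')[105:175,300:360];cv2.imwrite('pics/c15.png',cv2.resize(a,None,fx=8,fy=8,interpolation=cv2.INTER_NEAREST))
E
```

```text
[0.5013 0.0771 0.3437]
[319 118  17  44 621] [326.7472 139.4895]
[[318.0428 160.3152]
 [320.6926 117.9183]
 [335.4475 118.8405]
 [332.7977 161.2374]] [[0.4416 0.0711 0.024 ]
 [0.486  0.0747 0.024 ]
 [0.4873 0.0597 0.024 ]
 [0.4429 0.0557 0.024 ]] [0.4645 0.0653 0.024 ]
0.04453054175853219 0.015101656329321356
```

View pics/c15.png

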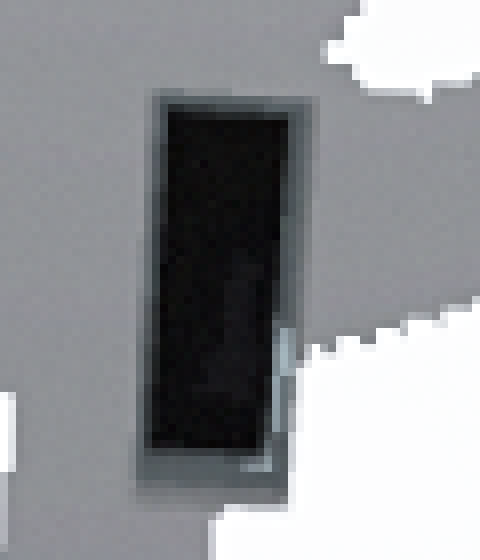

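Call:
apply_moves([
  {"x": -32, "y": -10, "z": -230, "ax": 0, "ay": 0.1, "az": 0},
  {"x": -32, "y": -10, "z": -230, "ax": 0, "ay": 0.1, "az": 0},
  {"x": -32, "y": -10, "z": -230, "ax": 0, "ay": 0.1, "az": 0},
  {"x": -32, "y": -10, "z": -230, "ax": 0, "ay": 0.1, "az": 0},
  {"x": -32, "y": -10, "z": -230, "ax": 0, "ay": 0.1, "az": 0},
  {"x": -32, "y": -10, "z": -230, "ax": 0, "ay": 0.1, "az": 0},
  {"x": -32, "y": -10, "z": -230, "ax": 0, "ay": 0.1, "az": 0},
])

```text
time: 13.58
tcp_pos: [0.467, 0.0365, 0.1685]
orientation: [-0.031, 0.707, -0.706, 0.03]
wrist_force: [0.0, -0.1, -1.5]
opening: 0.153
```

```bash
python3 - <<'E'
from h import *
sgn([.4642,.065,.14],.082-np.pi/2)
E
```

```text
yaw now -1.4853 pos [0.467  0.0365 0.1685] F [ 0.  -0.1 -1.5] q6 1.415 t 13.5833
 shift [  0.3  28.5 -28.6] rot [0.0009 0.0035 0.0007]
```

Call:
apply_moves([
  {"x": 0, "y": 0, "z": -15, "ax": 0.001, "ay": 0.003, "az": 0},
  {"x": 0, "y": 15, "z": -28.5, "ax": 0.001, "ay": 0.003, "az": 0},
  {"x": 0, "y": 28, "z": -28.5, "ax": 0.001, "ay": 0.003, "az": 0},
  {"x": 0, "y": 28, "z": -28.5, "ax": 0.001, "ay": 0.003, "az": 0},
  {"x": 0, "y": 28, "z": -28.5, "ax": 0.001, "ay": 0.003, "az": 0},
])

```text
time: 14.0
tcp_pos: [0.4632, 0.0647, 0.1392]
orientation: [0.031, -0.706, 0.707, -0.028]
wrist_force: [-0.6, 0.4, -2.2]
opening: 0.155
```

```bash
python3 - <<'E'
from h import *
snap('wrist','wrist16');snap('side','side16');snap('scene','scene16')
sgn([.4642,.065,.10],.082-np.pi/2)
a=cv2.imread('pics/side16.png')[130:250,190:340];cv2.imwrite('pics/c16.png',cv2.resize(a,None,fx=4,fy=4,interpolation=cv2.INTER_CUBIC))
a=cv2.imread('pics/wrist16.png')[120:360,200:440];cv2.imwrite('pics/c17.png',cv2.resize(a,None,fx=2.4,fy=2.4,interpolation=cv2.INTER_CUBIC))
E
```

```text
yaw now -1.489 pos [0.4649 0.0644 0.1408] F [-0.2 -1.  -2. ] q6 1.48 t 14.15
 shift [ 0.6 40.8 -0.7] rot [-0.0003 -0.0002  0.0005]
```

View pics/c16.png

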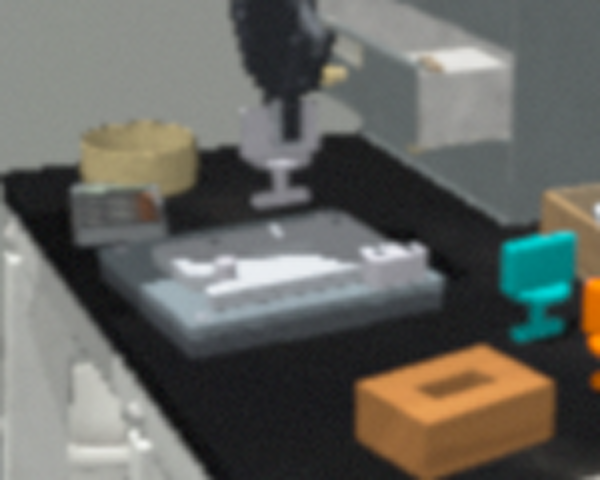

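View pics/c17.png

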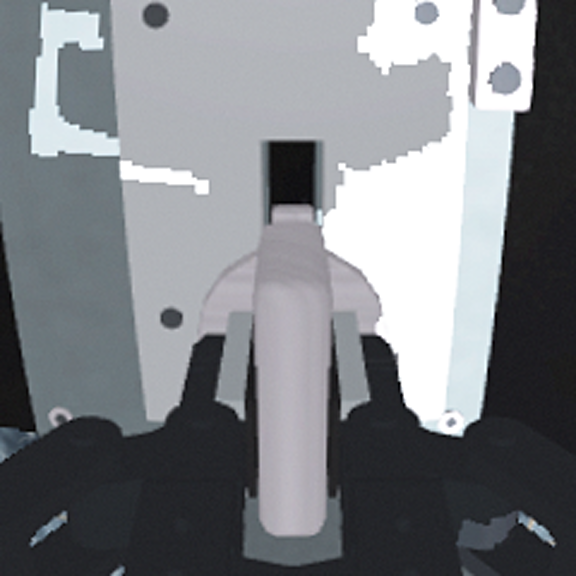

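The T-head's far end (crop 293,212) lines up with the slot (268–320). I'll descend in stages, watching the force.

Call:
apply_moves([
  {"x": 0.5, "y": 10, "z": -0.7, "ax": 0, "ay": 0, "az": 0},
  {"x": 0.5, "y": 20, "z": -0.7, "ax": 0, "ay": 0, "az": 0},
  {"x": 0.5, "y": 30, "z": -0.7, "ax": 0, "ay": 0, "az": 0},
  {"x": 0.5, "y": 38, "z": -0.7, "ax": 0, "ay": 0, "az": 0},
  {"x": 0.5, "y": 46, "z": -0.7, "ax": 0, "ay": 0, "az": 0},
  {"x": 0.5, "y": 48, "z": -0.7, "ax": 0, "ay": 0, "az": 0},
  {"x": 0.5, "y": 48, "z": -0.7, "ax": 0, "ay": 0, "az": 0},
])

```text
time: 14.73
tcp_pos: [0.4641, 0.0649, 0.0923]
orientation: [0.029, -0.706, 0.707, -0.028]
wrist_force: [0.5, -0.2, -1.0]
opening: 0.154
```

```bash
python3 - <<'E'
from h import *
sgn([.4642,.065,.07],.082-np.pi/2)
snap('wrist','wrist18')
a=cv2.imread('pics/wrist18.png')[120:360,200:440];cv2.imwrite('pics/c18.png',cv2.resize(a,None,fx=2.4,fy=2.4,interpolation=cv2.INTER_CUBIC))
E
```

```text
yaw now -1.4893 pos [0.4641 0.0649 0.0923] F [ 0.5 -0.2 -1. ] q6 1.481 t 14.7333
 shift [-0.1 22.3 -0.1] rot [-0.0002 -0.0005  0.0014]
```

View pics/c18.png

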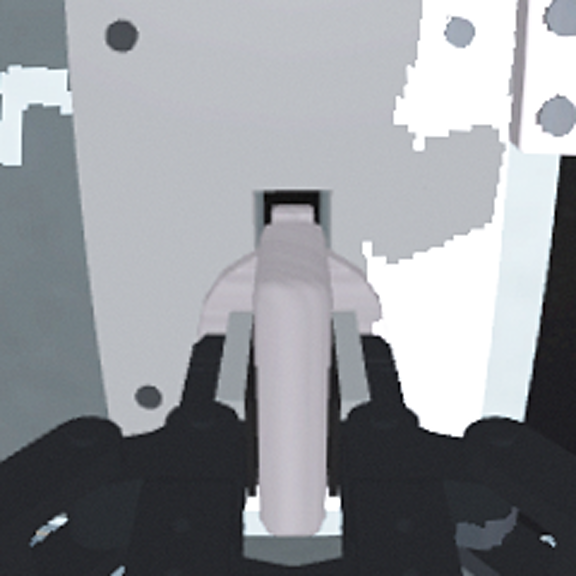

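No contact yet and the head is centred in the slot (264–320, head 272–315). I'll continue down.

Call:
apply_moves([
  {"x": 0, "y": 5, "z": 0, "ax": 0, "ay": 0, "az": 0},
  {"x": 0, "y": 10, "z": 0, "ax": 0, "ay": 0, "az": 0},
  {"x": 0, "y": 15, "z": 0, "ax": 0, "ay": 0, "az": 0},
  {"x": 0, "y": 19, "z": 0, "ax": 0, "ay": 0, "az": 0},
  {"x": 0, "y": 21, "z": 0, "ax": 0, "ay": 0, "az": 0},
  {"x": 0, "y": 21.5, "z": 0, "ax": 0, "ay": 0, "az": 0},
])

```text
time: 15.28
tcp_pos: [0.464, 0.0649, 0.0706]
orientation: [0.029, -0.706, 0.707, -0.028]
wrist_force: [-0.3, -0.2, -1.9]
opening: 0.158
```

```bash
python3 - <<'E'
from h import *
sgn([.4642,.065,.0697],.082-np.pi/2)
snap('side','side19');snap('scene','scene19')
a=cv2.imread('pics/side19.png')[130:250,190:340];cv2.imwrite('pics/c19.png',cv2.resize(a,None,fx=4,fy=4,interpolation=cv2.INTER_CUBIC))
E
```

```text
yaw now -1.4892 pos [0.464  0.0649 0.0706] F [-0.3 -0.2 -1.9] q6 1.481 t 15.2833
 shift [-0.2  0.9 -0. ] rot [-0.0002 -0.0004  0.0018]
```

View pics/c19.png

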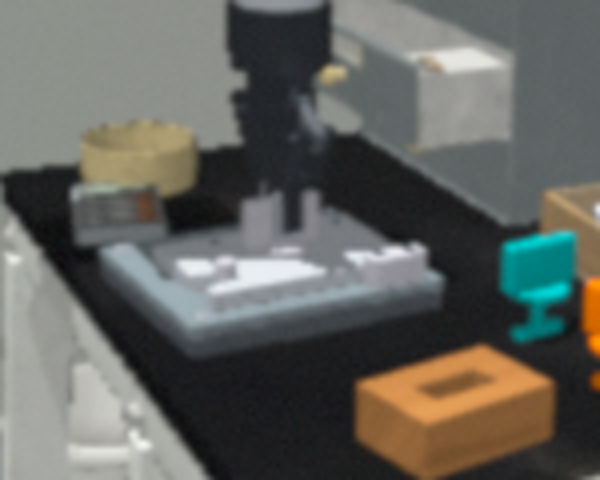

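Call:
apply_moves([
  {"x": 0, "y": 0.6, "z": 0, "ax": 0, "ay": 0, "az": 0},
  {"x": 0, "y": 1.2, "z": 0, "ax": 0, "ay": 0, "az": 0},
  {"x": 0, "y": 1.2, "z": 0, "ax": 0, "ay": 0, "az": 0},
])

```text
time: 15.63
tcp_pos: [0.4643, 0.0649, 0.0699]
orientation: [0.029, -0.706, 0.707, -0.029]
wrist_force: [-0.5, -0.0, -1.5]
opening: 0.158
```

Call:
apply_moves([
  {"x": 0, "y": 1, "z": 0, "ax": 0, "ay": 0, "az": 0},
  {"x": 0, "y": 1.5, "z": 0, "ax": 0, "ay": 0, "az": 0},
  {"x": 0, "y": 1.5, "z": 0, "ax": 0, "ay": 0, "az": 0},
])

```text
time: 15.88
tcp_pos: [0.4645, 0.065, 0.0693]
orientation: [0.029, -0.706, 0.707, -0.029]
wrist_force: [-3.1, -0.4, 10.8]
opening: 0.157
```

The collar touches at TCP z 0.0694 (10.8 N). I'll ease up about 1 mm so the twist does not drag the plate, then turn.

Call:
apply_moves([
  {"x": 0, "y": -0.5, "z": 0, "ax": 0, "ay": 0, "az": 0},
  {"x": 0, "y": -0.7, "z": 0, "ax": 0, "ay": 0, "az": 0},
  {"x": 0, "y": -0.7, "z": 0, "ax": 0, "ay": -0.1, "az": 0},
  {"x": 0, "y": -0.7, "z": 0, "ax": 0, "ay": -0.2, "az": 0},
  {"x": 0, "y": -0.7, "z": 0, "ax": 0, "ay": -0.3, "az": 0},
  {"x": 0, "y": -0.7, "z": 0, "ax": 0, "ay": -0.4, "az": 0},
  {"x": 0, "y": -0.7, "z": 0, "ax": 0, "ay": -0.5, "az": 0},
  {"x": 0, "y": -0.7, "z": 0, "ax": 0, "ay": -0.6, "az": 0},
])

```text
time: 16.55
tcp_pos: [0.4644, 0.0649, 0.0698]
orientation: [0.238, -0.666, 0.666, -0.238]
wrist_force: [-0.1, -0.1, -1.5]
opening: 0.155
```

```bash
python3 - <<'E'
from h import *
sgn([.4642,.065,.0702],.08)
print(ctrl.state()['ft_torque'])
E
```

```text
yaw now -0.8842 pos [0.4644 0.0649 0.0698] F [-0.1 -0.1 -1.5] q6 0.876 t 16.55
 shift [ 0.1 -0.4 -0.2] rot [ 3.000e-04 -9.642e-01  5.000e-04]
[-0.00023669  0.02223474 -0.03318152]
```

Call:
apply_moves([
  {"x": 0, "y": -0.3, "z": 0, "ax": 0, "ay": -0.12, "az": 0},
  {"x": 0, "y": -0.3, "z": 0, "ax": 0, "ay": -0.24, "az": 0},
  {"x": 0, "y": -0.3, "z": 0, "ax": 0, "ay": -0.36, "az": 0},
  {"x": 0, "y": -0.3, "z": 0, "ax": 0, "ay": -0.48, "az": 0},
  {"x": 0, "y": -0.3, "z": 0, "ax": 0, "ay": -0.6, "az": 0},
  {"x": 0, "y": -0.3, "z": 0, "ax": 0, "ay": -0.72, "az": 0},
  {"x": 0, "y": -0.3, "z": 0, "ax": 0, "ay": -0.84, "az": 0},
  {"x": 0, "y": -0.3, "z": 0, "ax": 0, "ay": -0.96, "az": 0},
])

```text
time: 17.22
tcp_pos: [0.4644, 0.0649, 0.07]
orientation: [0.52, -0.479, 0.479, -0.52]
wrist_force: [-0.6, -1.2, -2.2]
opening: 0.146
```

Call:
apply_moves([
  {"x": 0, "y": 0.1, "z": 0, "ax": 0, "ay": 0, "az": 0},
  {"x": 0, "y": 0.1, "z": 0, "ax": 0, "ay": 0, "az": 0},
])

```text
time: 17.38
tcp_pos: [0.4644, 0.065, 0.0697]
orientation: [0.52, -0.48, 0.48, -0.519]
wrist_force: [-0.2, 0.0, -1.4]
opening: 0.154
```

```bash
python3 - <<'E'
from h import *
sgn([.4642,.065,.0697],.08)
print(ctrl.state()['ft_torque'])
E
```

```text
yaw now 0.0787 pos [0.4644 0.065  0.0697] F [-0.2  0.  -1.4] q6 -0.087 t 17.3833
 shift [-0.1  0.  -0.2] rot [ 0.0008 -0.0013  0.0003]
[-0.05058578 -0.0023197   0.03421072]
```

Call:
apply_moves([
  {"x": 0, "y": 0, "z": 0, "ax": 0, "ay": 0, "az": 0},
  {"x": 0, "y": 0, "z": 0, "ax": 0, "ay": 0, "az": 0},
  {"x": 0, "y": 0, "z": 0, "ax": 0, "ay": 0, "az": 0},
  {"x": 0, "y": 0, "z": 0, "ax": 0, "ay": 0, "az": 0},
  {"x": 0, "y": -10, "z": 0, "ax": 0, "ay": 0, "az": 0},
  {"x": 0, "y": -35, "z": 0, "ax": 0, "ay": 0, "az": 0},
  {"x": 0, "y": -70, "z": 0, "ax": 0, "ay": 0, "az": 0},
  {"x": 0, "y": -100, "z": 0, "ax": 0, "ay": 0, "az": 0},
], claw=40)

```text
time: 18.05
tcp_pos: [0.464, 0.065, 0.1709]
orientation: [0.52, -0.481, 0.48, -0.519]
wrist_force: [0.7, -0.4, 0.0]
opening: 0.47
```

```bash
python3 - <<'E'
from h import *
sgn([.42,.065,.22],-1.0)
E
```

```text
yaw now 0.0779 pos [0.464  0.065  0.1709] F [ 0.7 -0.4  0. ] q6 -0.086 t 18.05
 shift [ -3.4 -49.  -43.9] rot [0.0017 1.0779 0.0012]
```

Released and lifted. I'll turn back to a viewing pose.

Call:
apply_moves([
  {"x": 0, "y": -50, "z": -20, "ax": 0, "ay": 0.9, "az": 0},
  {"x": 0, "y": -60, "z": -44, "ax": 0, "ay": 0.9, "az": 0},
  {"x": -3, "y": -60, "z": -44, "ax": 0, "ay": 0.9, "az": 0},
  {"x": -3, "y": -60, "z": -44, "ax": 0, "ay": 0.9, "az": 0},
  {"x": -3, "y": -60, "z": -44, "ax": 0, "ay": 0.9, "az": 0},
  {"x": -3, "y": -60, "z": -44, "ax": 0, "ay": 0.9, "az": 0},
  {"x": -3, "y": -60, "z": -44, "ax": 0, "ay": 0.9, "az": 0},
  {"x": -3, "y": -60, "z": -44, "ax": 0, "ay": 0.9, "az": 0},
])

```text
time: 18.72
tcp_pos: [0.4198, 0.0646, 0.2311]
orientation: [-0.257, 0.659, -0.659, 0.256]
wrist_force: [0.3, -0.4, 0.3]
opening: 0.469
```

Call:
apply_moves([
  {"x": 0, "y": 0, "z": 0, "ax": 0, "ay": 0.6, "az": 0},
  {"x": 0, "y": 0, "z": 0, "ax": 0, "ay": 0.6, "az": 0},
  {"x": 0, "y": 0, "z": 0, "ax": 0, "ay": 0.6, "az": 0},
  {"x": 0, "y": 0, "z": 0, "ax": 0, "ay": 0.6, "az": 0},
  {"x": 0, "y": 0, "z": 0, "ax": 0, "ay": 0.6, "az": 0},
  {"x": 0, "y": 0, "z": 0, "ax": 0, "ay": 0.6, "az": 0},
])

```text
time: 19.22
tcp_pos: [0.4197, 0.0646, 0.2312]
orientation: [0.049, -0.705, 0.706, -0.048]
wrist_force: [-1.0, 0.8, -0.3]
opening: 0.467
```

```bash
python3 - <<'E'
from h import *
sgn([.42,.065,.22],-1.49)
snap('wrist','wrist20');snap('scene','scene20')
a=cv2.imread('pics/wrist20.png')[10:260,190:440]; cv2.imwrite('pics/c20.png',cv2.resize(a,None,fx=2.4,fy=2.4,interpolation=cv2.INTER_CUBIC))
E
```

```text
yaw now -1.4338 pos [0.4197 0.0646 0.2312] F [-1.   0.8 -0.3] q6 1.424 t 19.2167
 shift [-0.4 11.2 -0.4] rot [-0.0001  0.0562  0.0017]
```

View pics/c20.png

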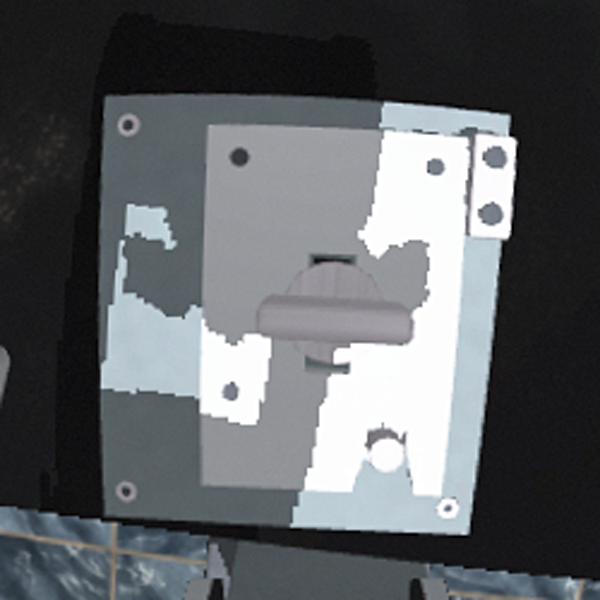

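View pics/scene20.png

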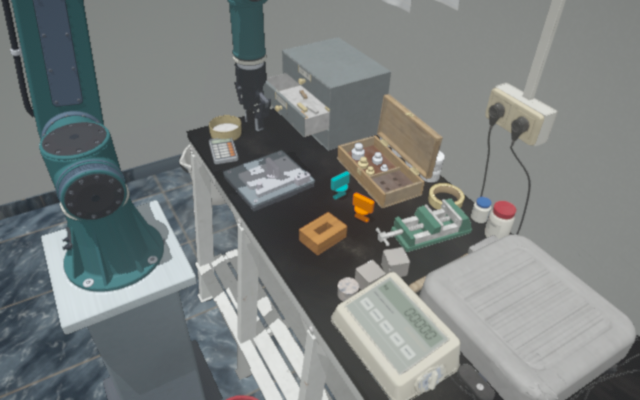

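```bash
python3 - <<'E'
from h import *
np.set_printoptions(precision=4,suppress=True)
c=lambda c:(190+c[0]/2.4-.3,10+c[1]/2.4-.3)
f='wrist20'
Lf=np.array([[95,105],[95,-75],[-105,-75],[-105,105]])/1e3
th,t,r=fit2(Lf,[unproj(f,*c(x),.024) for x in [(105,96),(511,115),(468,535),(105,514)]]);print('fix',th,t,r.round(1).tolist())
L=np.array([(138,83),(-22,83),(-22,-27)])/1e3
tp,p,r=fit2(L,[unproj(f,*c(x),.038) for x in [(208,125),(201,485),(442,497)]]);print('plate',tp,p,r.round(1).tolist())
M=R.from_euler('z',th).as_matrix()[:2,:2]
print('seat-peg',M.T@(p-t)-[-.058,-.028],'angle',tp-th)
a,b=[unproj(f,*c(x),.08)[:2] for x in [(258,312),(413,323)]];print('bolt mid',M.T@((a+b)/2-t),'yaw rel',np.arctan2(*(a-b)[::-1])-th,'len',np.linalg.norm(a-b))
for u,v in [(258,318),(335,322),(408,328)]: print(unproj(f,*c((u,v))))
for u,v in [(240,200),(230,420),(430,200),(340,275)]: print('plate/collar z',unproj(f,*c((u,v)))[2])
E
```

```text
fix 0.08116033506306954 [0.4636 0.0646] [[-0.3, 0.4], [0.2, -0.2], [-0.4, -0.1], [0.5, -0.1]]
plate 0.089983655197375 [0.4076 0.0312] [[0.2, 0.3], [0.3, 0.4], [-0.4, -0.7]]
seat-peg [-0.0005 -0.0008] angle 0.008823320134305465
bolt mid [ 0.004 -0.001] yaw rel 1.558090669616374 len 0.05783559451657435
[0.463  0.0927 0.077 ]
[0.4656 0.064  0.0787]
[0.4673 0.0365 0.0784]
plate/collar z 0.03815942540824302
plate/collar z 0.038636255546430964
plate/collar z 0.03935250132662316
plate/collar z 0.04437899685341523
```

All checks are within tolerance, so I'm handing in.

```bash
python3 -c "
from cell import ctrl
print(ctrl.close_job())"
```

```text
the job is handed in; nothing more can be done
None
```

The plate is seated on the peg and flush against the stop, and the T-bolt is locked in the fixture. I handed the job in at about 19 s of the 72 s.

**What I did:**
- I pushed the plate's short side until the slot bore on the peg.
- I turned the plate about the peg to the stop and pressed it there; the wrist force read about 12 N.
- I lifted the grey bolt from the stand and lowered it through the plate until the collar touched, at about 11 N.
- I eased it up slightly, turned it a quarter turn and let go.

**Last checks from the wrist camera:**

| Check | Measured | Allowed |
|---|---|---|
| Slot seat to peg axis | about 1 mm | 4 mm |
| Plate angle to fixture | about 0.009 rad | 0.04 rad |
| Bolt angle across the slot | about 1.56 rad | at least 1.13 rad |
| Collar top height | 44 mm | 44 mm expected when seated |
| Bolt offset from slot centre | about 1–4 mm | 10 mm |

- **Bolt offset:** the 4 mm came from clicking the handle's edge; the depth reading gave about 2 mm.
- **Handle height:** one two-view measurement of the handle's far end disagreed at 60 mm. The near end gave 78 mm and the depth reading 80–81 mm, against 80 mm expected, so I used 80 mm.
- **Other things on the bench:** the bystanders look unmoved in the last scene picture, but I did not measure them again.

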